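# Load the preheat oven with lifting lugs

### The job

Get the aluminium lifting lugs ready for preheating: with the tray standing on the bench, put every lug into it, take the cover off the bench oven, then carry the loaded tray level by its handle and lower it gently, without dropping it, to stand flat on the oven floor with every lug still in it. Finish by putting the cover back flush on the oven with both pins through its holes. Leave the magnet, hammer, brush and wire spool where they are.

Things in the scene. Friction and masses are not known exactly. Their poses are not given: they have to be found in the camera images.
- oven: fixed top-loading bench oven, cold: grey box 236 (x) x 224 (y) x 145 mm high. Chamber 180 (x) x 168 (y) mm, centred, floor 40 mm above the bench, rim at 145 mm. Two upright pins 10 mm thick, round-topped, stand 19 mm above the rim at x = -104 and +104 mm, y = 0. Origin at the centre of the underside, on the bench, z up; control panel at -x. It stands at the left or the right
- cover: loose aluminium cover plate, 236 (x) x 224 (y) x 5 mm, about 0.7 kg, at first seated on the oven rim. Two 16 mm holes at x = -104 and +104 mm, y = 0 go over the oven's pins with 3 mm play all round, either way round. Origin at the centre of the plate's underside, z up
- cover_handle (a point): middle of the cover's black handle bar, 45 mm above the plate's underside; bar along the cover's x, 110 mm long, 12 mm wide, 10 mm high, on posts 45 mm either side; free space below the bar 35 mm
- tray: open sheet-steel tray 156 (x) x 144 (y) mm, about 0.4 kg empty; walls 26 mm high, walls and floor 4 mm thick. Each side of the handle has room for three lugs, webs along x (x = -40 or +40, y = -44, 0 or +44 mm). Origin at the centre of the underside, z up. In the oven, its x along the oven's x either way round, it has 12 mm play each side
- tray_handle (a point): middle of the tray's fixed steel handle bar, 85 mm above its underside; the bar crosses over the tray's middle along its y, 144 mm long, 12 mm wide, 10 mm high, on flat posts at both ends
- magnet: bystander: flat blue arrow-shaped welding magnet 75 x 55 x 18 mm lying among the lugs; origin at the centre of its underside
- hammer: bystander: hammer 280 mm long, head 90 mm wide at its +x end, lying beyond the lugs; its length lies along its x, origin at its middle
- brush: bystander: brush 240 mm long 40 mm wide, lying on the robot's side of the lugs; its length lies along its x, origin at its middle
- spool: bystander: copper welding-wire spool 124 mm across, 52 mm high, lying flat at the far left; origin at the centre of its underside
- lug1: aluminium weld-on lifting lug, T-shaped: flat base 60 (x) x 34 (y) x 8 mm, and standing along its middle an upright web 10 mm thick (y), 50 long (x) narrowing to a round eye of 20 mm radius, 55 mm high over all. About 0.1 kg. Origin at the centre of the underside, z up. Any lug may be absent
- lug2: another such lug, same size and frame as lug1; may be absent
- lug3: another such lug, same size and frame as lug1; may be absent
- lug4: another such lug, same size and frame as lug1; may be absent
- lug5: another such lug, same size and frame as lug1; may be absent
Not all that is in view belongs to the job. Of the things that look like the tray, the larger one is meant. Leave any red look-alike of the lug1 alone.

How it is judged:
By the outcome, as a careful person would: the job done as asked, in the order asked, and still so for the second after the job is handed in, with the robot touching nothing.
Of lug1, lug2, lug3, lug4, lug5 only 3 to 5 are there at a start; the rules pass over those that are not, and their reading is None.
At some moment in a run one of lug1, lug2, lug3, lug4, lug5, cover may be knocked a few centimetres aside while the robot is not near it.
It also fails if it takes over 210 s, if anything falls off the work surface, if the arm or the gripper's body presses on something with over 40 N, if the wrist force passes 120 N, or if a joint passes its speed limit or range.

### The arm

A 6-joint arm with a two-finger parallel gripper is mounted at the origin on the work surface. World frame = base frame: x ahead of the robot, y to its left, z up, the work surface at z = 0. Lengths are in m, angles in rad, forces in N, time in s.
With the tool pointing down it reaches from about 0.15 to 0.775 m from the base axis. Payload 6.1 kg.
Tool frame: the origin (TCP) lies at the very end of the fingers, on their centre line; the grasp point (between the pads) lies 19 mm behind it; z points along the fingers, x is the direction in which the jaws open and shut, and the axes are right-handed (so a half turn about z gives the same grasp; the last joint's range is limited). The gripper opens to 85 mm and grips with 20 to 120 N. Pads are 22 mm wide; open, the fingers measure 114 mm over their backs; the gripper's body (76 mm by 85 mm) begins 54 mm behind the grasp point. The pads swing forward as they close: fully open they stand 13 mm farther back than shut.
Start: joints at [1.233, 0.126, -0.04, 1.405, 0, 1.571], TCP at [0.174, 0.495, 0.231] pointing down, gripper open.
Joint ranges: [-2.72, 2.72], [-0.95, 1.95], [-1.27, 1.35], [-1.78, 2.02], [-1.46, 1.47], [-3.14, 3.14]. Speed limits (rad/s): [2.39, 2.39, 3.01, 3.14, 3.14, 3.14].

### API

Orientations are given as a unit quaternion [x, y, z, w].
In Python, from bench import monitor, viewer, robot, spotter gives the robot as it stands.
- The arm moves only by the shell command python3 -m inch 'ROWS'. ROWS is JSON, a list of rows, each an object with "hand": the opening, from -1 (shut) to 1 (fully open); "dp": the shift along the tool's x, y, z in mm, a list of three; "angular": the turn, a rotation vector about the tool's x, y, z in rad, a list of three. In form: [{"hand": hand, "dp": [tx, ty, tz], "angular": [ax, ay, az]}, ...]. A call has 1 to 12 rows; each row is the pose to reach, as a shift and turn from the pose commanded when the call began, along the tool's axes at that moment; what a row does not reach only later rows make up. A row lasts 1/10 s, in which the tool goes at most 50 mm and 8.59 degrees, less where a joint would pass 70% of its speed; a pose out of reach is approached as far as the arm can. A call with a gripper value outside its range is refused whole. The fingers move at their own pace and stop on an object; the grip force is fixed at half the most. Time passes only in rows, so rows that repeat a pose let the fingers close. It gives the time, the measured TCP pose, the force and the opening at its end, in the units of the state.
- monitor.state(): the state, without advancing time (a new reading comes with each control period).
- viewer.capture(name): name is "side" or "top" or "wrist"; returns (picture, depth): 420x560x3 uint8, blue, green, red; 420x560 float32, m along the optical axis (not along the pixel's ray), 0 where there is no reading.
- viewer.calibration(name): a dict with "fx", "fy", "cx", "cy" (pixels), "T" (4x4, takes a point from camera to world coordinates); the wrist camera has in their place "T_tool_cam" (4x4, takes a point from camera to tool coordinates, whose origin is the TCP and whose axes are the tool frame's). Camera axes: x right, y down, z forward; pixel columns grow to the right and rows downward; lengths in m; the calibration is good to about 2 mm. A picture is of the moment at which its call begins: read the wrist's pose just before it. calibration takes no time and is no camera call.
- robot.finish_job(): hands the job in, once; it reports no verdict.
Trained networks look in the newest picture that a camera, given by its name, has taken for a name from the list of things; names that differ only in an ending like _2 or _b are one class to them, and where a whole thing is asked for, a point or a joint stands for the part that bears it (a point fixed in the world has none). Each returns a list of dicts, best first, with "score" (0 to 1); they miss things now and then, are a little off and sometimes report something else, mostly with a low value. They report only what shows in the picture. A call takes as long as a camera call. They do not tell look-alikes from the thing itself.
- spotter.boxes_of(camera, thing): "xyz" ([x, y, z] in m, in the coordinates of the camera as it stood for that picture, good to about 4 mm: the middle of the surface that is visible of it).
- spotter.tip_of(camera, thing): "xyz" ([x, y, z] in m, in the coordinates of the camera as it stood for that picture, good to about 4 mm: a listed point, or the origin of a listed thing).
The state is a dict: "clock": time; "q": joint angles; "qd": joint speeds; "tau": joint torques, N m; "ee_pos": TCP position; "tcp_rot": TCP orientation; "force": force on the tool from outside, world axes, zero at the start; "torque": the same for the moment, N m; "finger_gap": finger opening in m.
Only numpy, scipy, OpenCV 4.12 (cv2) and the standard library are available. Lean on these libraries where they do the work, as an engineer would, in place of code of your own. Each camera call takes 0.05 s, during which the arm holds its last target.

## Working session

There is one attempt and no reset: what is moved stays moved. The work goes in short steps, Python scripts to look and compute and a shell command to move; the robot and the scene stay as the last step left them, time stands still between calls to the robot, and variables do not carry over. Pictures are saved under pics/ and viewed, and the job is handed in when it is done.

```bash
ls; mkdir -p pics; cat > h.py <<'E'
import numpy as np, cv2
from scipy.spatial.transform import Rotation as R
from bench import monitor, viewer, robot, spotter
def Tcam(name, st=None):
    c=viewer.calibration(name)
    if name!='wrist': return np.array(c['T'])
    st=st or monitor.state()
    T=np.eye(4);T[:3,:3]=R.from_quat(st['tcp_rot']).as_matrix();T[:3,3]=st['ee_pos']
    return T@np.array(c['T_tool_cam'])
def snap(name,fn=None):
    st=monitor.state(); T=Tcam(name,st)
    im,d=viewer.capture(name)
    if fn: cv2.imwrite('pics/'+fn,im)
    c=viewer.calibration(name)
    return im,d,T,c
def cloud(d,T,c):
    h,w=d.shape;u,v=np.meshgrid(np.arange(w),np.arange(h))
    P=np.stack([(u-c['cx'])/c['fx']*d,(v-c['cy'])/c['fy']*d,d],-1)
    W=P@T[:3,:3].T+T[:3,3]; W[d==0]=np.nan
    return W
def proj(p,T,c):
    q=np.linalg.inv(T)@np.append(p,1); return (q[0]/q[2]*c['fx']+c['cx'],q[1]/q[2]*c['fy']+c['cy'])
def find(name,thing,T,c,kind='tip'):
    r=(spotter.tip_of if kind=='tip' else spotter.boxes_of)(name,thing)
    out=[]
    for x in r:
        p=np.array(x['xyz']);w=T[:3,:3]@p+T[:3,3]
        px=(p[0]/p[2]*c['fx']+c['cx'],p[1]/p[2]*c['fy']+c['cy'])
        out.append((x['score'],w,px)); print(thing,kind,round(x['score'],2),np.round(w,4),np.round(px).astype(int))
    return out
def stt():
    s=monitor.state(); print('t',round(s['clock'],2),'p',np.round(s['ee_pos'],4),'q',np.round(s['q'],3),'F',np.round(s['force'],1),'gap',round(s['finger_gap'],4)); M=R.from_quat(s['tcp_rot']).as_matrix(); print('toolx',np.round(M[:,0],4),'tooly',np.round(M[:,1],4),'toolz',np.round(M[:,2],4)); return s
E
python3 - <<'E'
from h import *
stt()
for n in ['top','side','wrist']:
    im,d,T,c=snap(n,n+'0.png'); print(n,c['fx'],np.round(T,3).tolist(), im.shape)
    if n=='wrist': continue
    for th in ['oven','cover_handle','tray','tray_handle','lug1','magnet','hammer','brush','spool']: find(n,th,T,c)
stt()
E
```

```text
pics
t 0.0 p [0.1739 0.4949 0.2305] q [ 1.233  0.126 -0.041  1.405 -0.     1.571] F [0.9 0.1 0.4] gap 0.0852
toolx [ 0.3315  0.9435 -0.0016] tooly [ 0.9435 -0.3315  0.    ] toolz [-5.0e-04 -1.5e-03 -1.0e+00]
top 484.4074515370852 [[0.011, -0.996, 0.09, 0.411], [-1.0, -0.011, -0.007, -0.009], [0.008, -0.09, -0.996, 1.326], [0.0, 0.0, 0.0, 1.0]] (420, 560, 3)
oven tip 0.56 [ 0.5777 -0.1575  0.004 ] [323 191]
cover_handle tip 0.69 [0.4595 0.404  0.1888] [ 92 229]
tray tip 0.94 [ 0.2347 -0.3955 -0.0032] [410 318]
tray tip 0.65 [ 4.510e-01 -3.868e-01  3.000e-04] [406 238]
tray_handle tip 0.77 [ 0.2359 -0.3919  0.0639] [416 321]
tray_handle tip 0.72 [ 0.455  -0.3867  0.0868] [416 236]
lug1 tip 0.83 [ 0.5771 -0.1588  0.0027] [323 191]
lug1 tip 0.77 [ 0.4576 -0.056   0.0033] [285 234]
lug1 tip 0.53 [ 0.5884 -0.0409 -0.0024] [280 187]
lug1 tip 0.5 [ 6.745e-01 -4.290e-02 -2.000e-04] [281 156]
lug1 tip 0.49 [ 0.4721 -0.1585  0.0017] [323 229]
magnet tip 0.76 [ 0.6857 -0.1387 -0.0039] [316 153]
hammer tip 0.77 [ 7.645e-01 -1.376e-01  2.000e-04] [315 125]
brush tip 0.66 [ 0.3928 -0.0177  0.0013] 
[... 1207 characters left out ...]
58]
hammer tip 0.76 [ 0.758  -0.1409  0.004 ] [391 256]
hammer tip 0.64 [ 0.451  -0.3893  0.0886] [322 344]
hammer tip 0.56 [ 0.5759 -0.1648  0.0023] [334 278]
brush tip 0.77 [ 0.3944 -0.0274  0.0016] [254 258]
brush tip 0.19 [ 0.579  -0.1641  0.0015] [335 278]
spool tip 0.7 [0.7436 0.2833 0.0035] [329 177]
spool tip 0.67 [ 0.4501 -0.3876  0.0876] [321 344]
wrist 352.4907400183511 [[0.331, 0.912, 0.244, 0.113], [0.944, -0.32, -0.084, 0.519], [0.001, 0.258, -0.966, 0.373], [0.0, 0.0, 0.0, 1.0]] (420, 560, 3)
t 1.05 p [0.174  0.4953 0.2313] q [ 1.233  0.126 -0.04   1.405  0.     1.571] F [ 0.1  0.2 -1.4] gap 0.085
toolx [0.3314 0.9435 0.    ] tooly [ 0.9435 -0.3314 -0.    ] toolz [-0.  0. -1.]
```

View pics/top0.png

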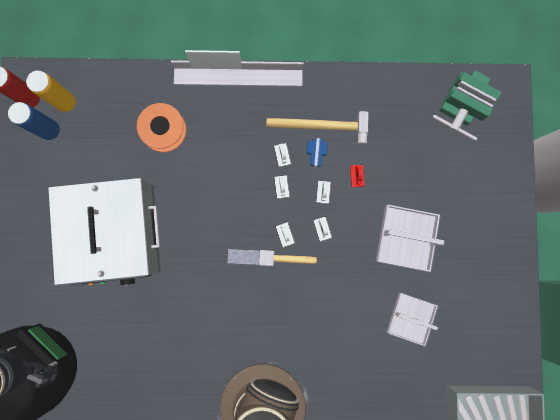

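View pics/side0.png

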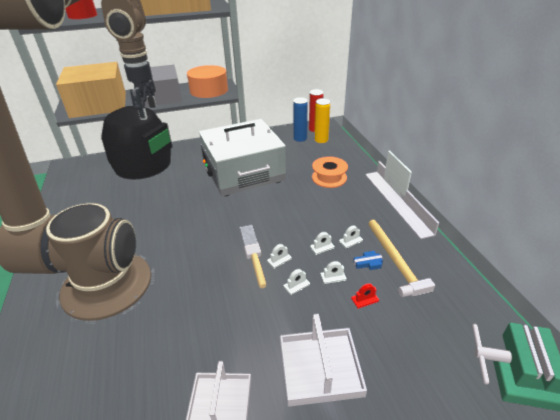

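```bash
cat >> h.py <<'E'
def rect(W,m):
    P=W[m][:,:2].astype(np.float32)*1000
    (cx,cy),(w,h),a=cv2.minAreaRect(P)
    if w<h: w,h=h,w; a+=90
    return np.array([cx,cy])/1000,w,h,(a+90)%180-90   # long axis angle deg
E
python3 - <<'E'
from h import *
for n in ['top','side']:
    im,d,T,c=snap(n); W=cloud(d,T,c)
    print(n,'bench z med', np.nanmedian(W[300:330,150:250,2]) if n=='top' else np.nanmedian(W[300:340,100:180,2]))
    hsv=cv2.cvtColor(im,cv2.COLOR_BGR2HSV)
    ok=np.isfinite(W[...,2])
    z=W[...,2]
    lm=ok&(z>0.004)&(z<0.07)&(W[...,0]>.42)&(W[...,0]<.73)&(W[...,1]>-.33)&(W[...,1]<.03)
    k,lab=cv2.connectedComponents(lm.astype(np.uint8))
    for i in range(1,k):
        m=lab==i
        if m.sum()<40: continue
        hi=m&(z>0.03); lo=m&(z<0.015)
        cc,w,h,a=rect(W,m)
        print('blob',m.sum(),'c',np.round(cc,4),'wh',round(w,1),round(h,1),'ang',round(a,1),'zmax',np.round(np.percentile(z[m],98),4),'bgr',im[m].mean(0).astype(int), 'hi', (np.round(rect(W,hi)[0],4),np.round(rect(W,hi)[1:],1)) if hi.sum()>4 else None)
    for nm,cen,r,z0,z1 in [('tray',(.453,-.388),.13,.015,.032),('traybar',(.453,-.388),.1,.078,.1),('cover',(.457,.402),.2,.140,.157),('coverbar',(.457,.402),.1,.18,.21)]:
        m=ok&(z>z0)&(z<z1)&(np.hypot(W[...,0]-cen[0],W[...,1]-cen[1])<r)
        if m.sum()>10:
            cc,w,h,a=rect(W,m); print(nm,m.sum(),np.round(cc,4),round(w,1),round(h,1),round(a,1),'z',np.round(np.median(z[m]),4))
E
```

```text
top bench z med 0.000480739989941914
blob 74 c [ 0.7196 -0.2624] wh 24.9 19.2 ang 89.5 zmax 0.0312 bgr [184 179 183] hi None
blob 440 c [ 0.6849 -0.1416] wh 86.0 61.1 ang -4.6 zmax 0.0237 bgr [164 117  85] hi None
blob 266 c [ 0.6762 -0.0463] wh 70.7 37.2 ang 13.4 zmax 0.0563 bgr [214 211 205] hi (array([ 0.6775, -0.0445]), array([50.7, 10.1, 13.2]))
blob 275 c [ 0.6201 -0.2494] wh 61.2 39.1 ang -0.3 zmax 0.0574 bgr [ 48  51 198] hi (array([ 0.6212, -0.2513]), array([49.8, 11.3,  3.1]))
blob 274 c [ 0.5874 -0.0469] wh 66.9 46.8 ang 0.6 zmax 0.0562 bgr [216 213 207] hi (array([ 0.5886, -0.0437]), array([50. , 10.3,  7.7]))
blob 263 c [ 0.5744 -0.1581] wh 66.4 39.3 ang -11.4 zmax 0.0572 bgr [212 210 205] hi (array([ 0.5758, -0.158 ]), array([49. , 11.2, -6. ]))
blob 198 c [ 0.4805 -0.3222] wh 123.0 21.0 ang -5.6 zmax 0.0599 bgr [168 161 165] hi (array([ 0.4964, -0.3218]), array([79.3,  6.1, -6.7]))
blob 278 c [ 0.4716 -0.1579] wh 68.3 41.1 ang 19.4 zmax 0.056 bgr [209 207 201] hi (array([ 0.4747, -0.1549]), array([48. , 10.6, 18.6]))
blob 276 c [ 0.4558 -0.0551] wh 65.7 35.5 ang 20.3 z
[... 1098 characters left out ...]
 array([49.6, 12.3, 13.4]))
blob 413 c [ 0.621  -0.2569] wh 59.9 34.2 ang -0.5 zmax 0.0554 bgr [ 28  35 202] hi (array([ 0.6212, -0.2552]), array([49.4, 12.5,  3.1]))
blob 107 c [ 0.7198 -0.2693] wh 26.0 19.8 ang 89.3 zmax 0.0276 bgr [188 184 189] hi None
blob 237 c [ 0.4436 -0.3225] wh 49.0 18.9 ang -7.7 zmax 0.0596 bgr [191 187 191] hi (array([ 0.46  , -0.3249]), array([  9.2,   4.6, -35. ]))
blob 80 c [ 0.4953 -0.323 ] wh 27.5 21.8 ang 19.7 zmax 0.0281 bgr [189 184 189] hi None
tray 1008 [ 0.4518 -0.3892] 156.5 146.8 -10.6 z 0.0253
traybar 452 [ 0.4513 -0.3898] 144.5 13.0 79.4 z 0.0905
cover 2138 [0.4586 0.3994] 238.3 232.6 6.5 z 0.1501
coverbar 133 [0.4576 0.3997] 108.5 18.8 5.4 z 0.1919
```

```bash
python3 - <<'E'
from h import *
im=cv2.imread('pics/top0.png'); cv2.imwrite('pics/crop1.png',cv2.resize(im[110:350,220:460],None,fx=2.4,fy=2.4,interpolation=cv2.INTER_CUBIC))
E
```

```text
(no output)
```

View pics/crop1.png

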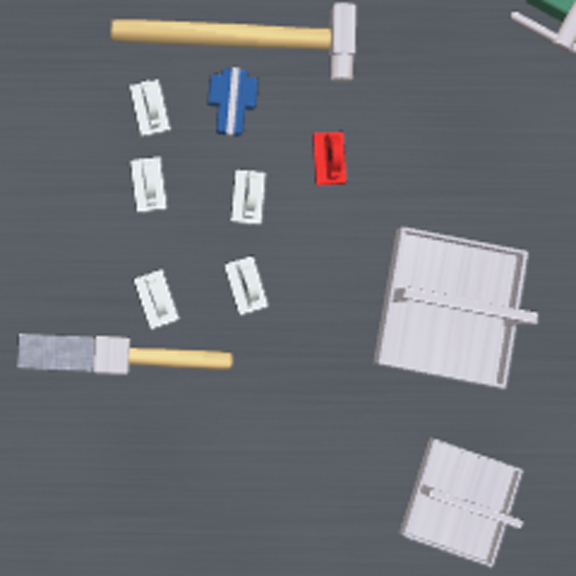

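View pics/wrist0.png

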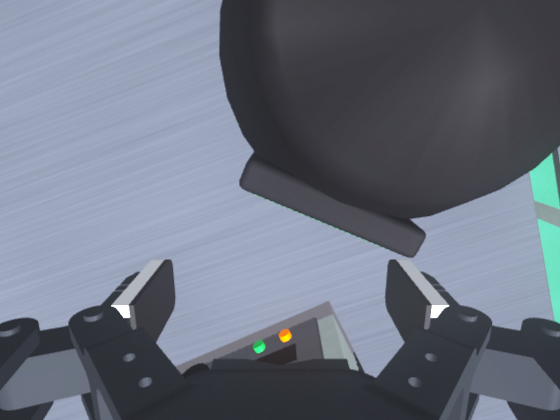

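```bash
cat >> h.py <<'E'
def go(x,y,z,t):
    s=monitor.state(); M=R.from_quat(s['tcp_rot']).as_matrix(); a=np.radians(t)
    G=np.array([[np.cos(a),np.sin(a),0],[np.sin(a),-np.cos(a),0],[0,0,-1]]).astype(float)
    dp=M.T@(np.array([x,y,z])-np.array(s['ee_pos']))*1000
    rv=R.from_matrix(M.T@G).as_rotvec()
    print('go',(x,y,z,t),'dp',np.round(dp,1),'ang',np.round(rv,3),'rows',int(max(np.ceil(np.linalg.norm(dp)/50),np.ceil(np.degrees(np.linalg.norm(rv))/8.59))))
E
python3 -m inch '[{"hand":0.2,"dp":[0,0,-50],"angular":[0,0,0]},{"hand":0.2,"dp":[0,0,-100],"angular":[0,0,0]}]'
python3 -c "
from h import *
stt();go(.458,-.056,.20,108)"
```

```text
clock: 1.35
ee_pos: [0.1734, 0.4938, 0.3304]
tcp_rot: [0.816, 0.578, -0.002, 0.002]
force: [0.5, 1.9, 0.4]
finger_gap: 0.0589
t 1.35 p [0.1734 0.4938 0.3304] q [1.233 0.151 0.207 1.633 0.    1.571] F [0.5 1.9 0.4] gap 0.0589
toolx [ 0.3314  0.9435 -0.0054] tooly [ 0.9435 -0.3314 -0.    ] toolz [-0.0018 -0.0051 -1.    ]
go (0.458, -0.056, 0.2, 108) dp [-423.7  450.7  132.7] ang [-0.002  0.005 -0.652] rows 13
```

```bash

python3 -m inch '[{"hand":0.2,"dp":[-424,451,20],"angular":[0,0,-0.652]},{"hand":0.2,"dp":[-424,451,20],"angular":[0,0,-0.652]},{"hand":0.2,"dp":[-424,451,20],"angular":[0,0,-0.652]},{"hand":0.2,"dp":[-424,451,20],"angular":[0,0,-0.652]},{"hand":0.2,"dp":[-424,451,20],"angular":[0,0,-0.652]},{"hand":0.2,"dp":[-424,451,20],"angular":[0,0,-0.652]},{"hand":0.2,"dp":[-424,451,20],"angular":[0,0,-0.652]},{"hand":0.2,"dp":[-424,451,20],"angular":[0,0,-0.652]},{"hand":0.2,"dp":[-424,451,130],"angular":[0,0,-0.652]},{"hand":0.2,"dp":[-424,451,130],"angular":[0,0,-0.652]},{"hand":0.2,"dp":[-424,451,130],"angular":[0,0,-0.652]},{"hand":0.2,"dp":[-424,451,130],"angular":[0,0,-0.652]}]'
python3 -c "
from h import *
stt();go(.458,-.056,.16,108)
im,d,T,c=snap('wrist','w1.png'); find('wrist','lug1',T,c)
W=cloud(d,T,c);z=W[...,2]
m=(z>.035)&(z<.07); print(m.sum())
k,lab=cv2.connectedComponents(m.astype(np.uint8))
for i in range(1,k):
    q=lab==i
    if q.sum()>150: print(q.sum(),rect(W,q),np.percentile(z[q],95))
"
```

```text
clock: 2.55
ee_pos: [0.4339, -0.0066, 0.2287]
tcp_rot: [0.588, 0.809, 0.0, 0.0]
force: [0.3, 1.3, 0.1]
finger_gap: 0.0511
t 2.55 p [ 0.4339 -0.0066  0.2287] q [-0.015 -0.047 -0.226  1.391  0.    -0.329] F [0.3 1.3 0.1] gap 0.0511
toolx [-3.086e-01  9.512e-01 -2.000e-04] tooly [0.9512 0.3086 0.0011] toolz [ 1.2e-03  1.0e-04 -1.0e+00]
go (0.458, -0.056, 0.16, 108) dp [-54.4   7.6  68.7] ang [ 0.001  0.    -0.   ] rows 2
lug1 tip 0.8 [ 0.5743 -0.1569 -0.0021] [114 251]
lug1 tip 0.8 [ 0.4745 -0.1562 -0.003 ] [133 167]
lug1 tip 0.68 [ 4.559e-01 -5.110e-02  2.000e-04] [232 181]
lug1 tip 0.67 [ 0.6236 -0.2504 -0.0013] [ 24 266]
lug1 tip 0.44 [ 0.5887 -0.0368 -0.0032] [213 291]
4011
798 (array([ 0.47413553, -0.15560365]), 49.373435974121094, 12.036420822143555, 17.158002853393555) 0.05383155751238641
581 (array([ 0.45735223, -0.05349192]), 48.77025604248047, 10.436675071716309, 19.83487319946289) 0.05428625722113284
583 (array([ 0.57493585, -0.15731721]), 49.66668701171875, 10.780598640441895, -4.241851806640625) 0.05394280287828562
1868 (array([0.46180753, 0.29147415]), 101.67790985107422, 5.182558059692383, 6.6392598152160645) 0.06635750358633713
164 (array([ 0.62298669, -0.24591991]), 45.11558151245117, 4.749156475067139, 8.275656700134277) 0.0410215401582043
```

View pics/w1.png

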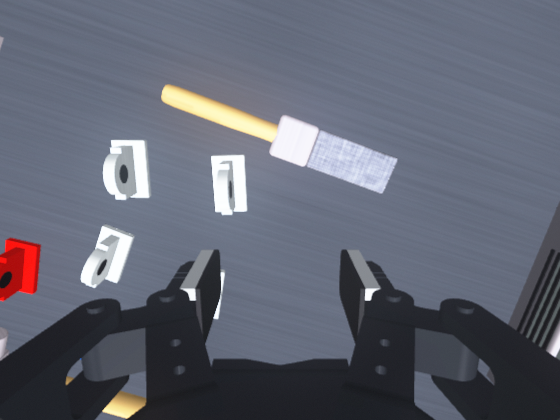

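```bash

python3 -m inch '[{"hand":0.2,"dp":[-53,8,70],"angular":[0,0,0]},{"hand":0.2,"dp":[-53,8,70],"angular":[0,0,0]},{"hand":0.2,"dp":[-53,8,120],"angular":[0,0,0]},{"hand":0.2,"dp":[-53,8,160],"angular":[0,0,0]},{"hand":0.2,"dp":[-53,8,185],"angular":[0,0,0]},{"hand":0.2,"dp":[-53,8,205],"angular":[0,0,0]},{"hand":0.2,"dp":[-53,8,205],"angular":[0,0,0]},{"hand":-1,"dp":[-53,8,205],"angular":[0,0,0]},{"hand":-1,"dp":[-53,8,205],"angular":[0,0,0]},{"hand":-1,"dp":[-53,8,205],"angular":[0,0,0]},{"hand":-1,"dp":[-53,8,205],"angular":[0,0,0]},{"hand":-1,"dp":[-53,8,205],"angular":[0,0,0]}]'
python3 -c "
from h import *
stt()"
```

```text
clock: 3.85
ee_pos: [0.4585, -0.0526, 0.0254]
tcp_rot: [0.588, 0.809, 0.001, 0.001]
force: [0.4, -0.1, 6.2]
finger_gap: 0.0092
t 3.85 p [ 0.4585 -0.0526  0.0254] q [-0.114  0.094 -0.541  0.934  0.    -0.429] F [ 0.4 -0.1  6.2] gap 0.0092
toolx [-3.091e-01  9.510e-01 -8.000e-04] tooly [0.951  0.3091 0.0023] toolz [ 0.0025 -0.     -1.    ]
```

```bash

python3 -m inch '[{"hand":-1,"dp":[0,0,-50],"angular":[0,0,0]},{"hand":-1,"dp":[0,0,-100],"angular":[0,0,0]},{"hand":-1,"dp":[0,0,-150],"angular":[0,0,0]},{"hand":-1,"dp":[0,0,-190],"angular":[0,0,0]}]'
python3 -c "
from h import *
stt();go(.4991,-.351,.215,79.5)"
```

```text
clock: 4.25
ee_pos: [0.4573, -0.0526, 0.2172]
tcp_rot: [0.588, 0.809, 0.0, 0.001]
force: [0.6, 0.5, -1.3]
finger_gap: 0.0091
t 4.25 p [ 0.4573 -0.0526  0.2172] q [-0.115  0.003 -0.203  1.364 -0.    -0.429] F [ 0.6  0.5 -1.3] gap 0.0091
toolx [-3.090e-01  9.511e-01 -7.000e-04] tooly [0.9511 0.309  0.0016] toolz [ 1.7e-03 -2.0e-04 -1.0e+00]
go (0.4991, -0.351, 0.215, 79.5) dp [-296.7  -52.5    2.3] ang [0.002 0.    0.497] rows 7
```

```bash

python3 -m inch '[{"hand":-1,"dp":[-297,-52,2],"angular":[0,0,0.497]},{"hand":-1,"dp":[-297,-52,2],"angular":[0,0,0.497]},{"hand":-1,"dp":[-297,-52,2],"angular":[0,0,0.497]},{"hand":-1,"dp":[-297,-52,2],"angular":[0,0,0.497]},{"hand":-1,"dp":[-297,-52,2],"angular":[0,0,0.497]},{"hand":-1,"dp":[-297,-52,2],"angular":[0,0,0.497]},{"hand":-1,"dp":[-297,-52,2],"angular":[0,0,0.497]},{"hand":-1,"dp":[-297,-52,2],"angular":[0,0,0.497]}]'
cat >> h.py <<'E'
def trayfit(fn=None,zo=0,cen=(.452,-.387)):
    im,d,T,c=snap('wrist',fn); W=cloud(d,T,c);z=W[...,2]
    for nm,z0,z1,r in [('tray',.018,.032,.13),('bar',.082,.1,.1)]:
        m=(z>z0+zo)&(z<z1+zo)&(np.hypot(W[...,0]-cen[0],W[...,1]-cen[1])<r)
        if m.sum()>50: cc,w,h,a=rect(W,m); print(nm,m.sum(),np.round(cc,4),round(w,1),round(h,1),round(a,1),np.round(np.median(z[m]),4))
    find('wrist','tray_handle',T,c)
    return W,im
E
python3 -c "
from h import *
stt();trayfit('w2.png');go(.4991,-.351,.03,79.5)"
```

```text
clock: 5.05
ee_pos: [0.4992, -0.3522, 0.211]
tcp_rot: [0.769, 0.639, -0.0, -0.001]
force: [0.1, 0.2, -1.4]
finger_gap: 0.0093
t 5.05 p [ 0.4992 -0.3522  0.211 ] q [-0.615  0.293  0.124  1.404  0.    -0.429] F [ 0.1  0.2 -1.4] gap 0.0093
toolx [0.1841 0.9829 0.0012] tooly [ 0.9829 -0.1841 -0.002 ] toolz [-0.0018  0.0015 -1.    ]
tray 3017 [ 0.4516 -0.3857] 156.1 144.7 -10.3 0.0246
bar 3199 [ 0.4517 -0.3858] 143.6 12.5 79.5 0.0889
tray_handle tip 0.65 [ 0.4511 -0.3884  0.0818] [219 146]
go (0.4991, -0.351, 0.03, 79.5) dp [-7.00e-01 -1.00e-01  1.82e+02] ang [-0.001 -0.001  0.001] rows 4
```

View pics/w2.png

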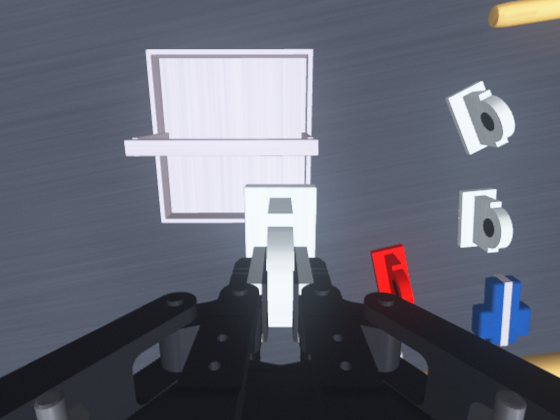

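```bash

python3 -m inch '[{"hand":-1,"dp":[2,0,50],"angular":[0,0,0]},{"hand":-1,"dp":[2,0,100],"angular":[0,0,0]},{"hand":-1,"dp":[2,0,140],"angular":[0,0,0]},{"hand":-1,"dp":[2,0,165],"angular":[0,0,0]},{"hand":-1,"dp":[2,0,175],"angular":[0,0,0]},{"hand":-1,"dp":[2,0,180],"angular":[0,0,0]},{"hand":-1,"dp":[2,0,180],"angular":[0,0,0]}]'
python3 -c "
from h import *
stt();go(.499,-.3502,.03,79.5)"
```

```text
clock: 5.85
ee_pos: [0.5005, -0.3487, 0.0332]
tcp_rot: [0.768, 0.64, 0.0, 0.0]
force: [0.2, -0.3, -0.7]
finger_gap: 0.009
t 5.85 p [ 0.5005 -0.3487  0.0332] q [-0.609  0.35  -0.194  1.025 -0.    -0.427] F [ 0.2 -0.3 -0.7] gap 0.009
toolx [ 1.809e-01  9.835e-01 -4.000e-04] tooly [ 9.835e-01 -1.809e-01  7.000e-04] toolz [ 6.e-04 -5.e-04 -1.e+00]
go (0.499, -0.3502, 0.03, 79.5) dp [-1.7 -1.2  3.2] ang [0.001 0.    0.001] rows 1
```

```bash

python3 -m inch '[{"hand":-1,"dp":[-1,-1,2],"angular":[0,0,0]},{"hand":-1,"dp":[-1,-1,4],"angular":[0,0,0]},{"hand":-1,"dp":[-1,-1,4],"angular":[0,0,0]}]'
python3 -c "
from h import *
stt()"
```

```text
clock: 6.15
ee_pos: [0.4996, -0.3506, 0.0295]
tcp_rot: [0.769, 0.64, 0.0, 0.001]
force: [-0.2, -0.7, 1.4]
finger_gap: 0.0093
t 6.15 p [ 0.4996 -0.3506  0.0295] q [-0.612  0.352 -0.2    1.016  0.    -0.429] F [-0.2 -0.7  1.4] gap 0.0093
toolx [ 1.820e-01  9.833e-01 -9.000e-04] tooly [ 0.9833 -0.182   0.0021] toolz [ 0.0019 -0.0013 -1.    ]
```

```bash

python3 -m inch '[{"hand":-0.45,"dp":[0,0,1],"angular":[0,0,0]},{"hand":-0.45,"dp":[0,0,1],"angular":[0,0,0]},{"hand":-0.45,"dp":[0,0,1],"angular":[0,0,0]},{"hand":-0.45,"dp":[0,0,-30],"angular":[0,0,0]},{"hand":-0.45,"dp":[0,0,-70],"angular":[0,0,0]},{"hand":0.2,"dp":[0,0,-120],"angular":[0,0,0]},{"hand":0.2,"dp":[0,0,-150],"angular":[0,0,0]}]'
python3 -c "
from h import *
stt();go(.4745,-.157,.18,107.5)
"
```

```text
clock: 6.85
ee_pos: [0.4995, -0.3504, 0.1821]
tcp_rot: [0.769, 0.64, 0.0, 0.002]
force: [0.3, 0.3, 0.1]
finger_gap: 0.0504
t 6.85 p [ 0.4995 -0.3504  0.1821] q [-0.612  0.288  0.054  1.333 -0.    -0.429] F [0.3 0.3 0.1] gap 0.0504
toolx [ 0.1818  0.9833 -0.0015] tooly [ 0.9833 -0.1818  0.0033] toolz [ 0.003  -0.0021 -1.    ]
go (0.4745, -0.157, 0.18, 107.5) dp [185.7 -59.8   1.6] ang [ 0.003  0.002 -0.488] rows 4
```

```bash

python3 -m inch '[{"hand":0.2,"dp":[186,-60,2],"angular":[0,0,-0.488]},{"hand":0.2,"dp":[186,-60,2],"angular":[0,0,-0.488]},{"hand":0.2,"dp":[186,-60,2],"angular":[0,0,-0.488]},{"hand":0.2,"dp":[186,-60,2],"angular":[0,0,-0.488]},{"hand":0.2,"dp":[186,-60,2],"angular":[0,0,-0.488]},{"hand":0.2,"dp":[186,-60,50],"angular":[0,0,-0.488]},{"hand":0.2,"dp":[186,-60,90],"angular":[0,0,-0.488]}]'
python3 -c "
from h import *
stt();go(.4745,-.157,.0235,107.5)
im,d,T,c=snap('top')
W=cloud(d,T,c);z=W[...,2]
m=(z>.035)&(z<.07)&(W[...,0]>.4)&(W[...,0]<.72)&(W[...,1]<.02)&(W[...,1]>-.45);
k,lab=cv2.connectedComponents(m.astype(np.uint8))
for i in range(1,k):
    q=lab==i
    if q.sum()>25: print(q.sum(),rect(W,q),np.percentile(z[q],95))
"
```

```text
clock: 7.55
ee_pos: [0.4746, -0.1563, 0.088]
tcp_rot: [0.591, 0.807, 0.0, 0.002]
force: [0.3, -0.4, -1.0]
finger_gap: 0.0517
t 7.55 p [ 0.4746 -0.1563  0.088 ] q [-0.318  0.116 -0.368  1.083 -0.    -0.624] F [ 0.3 -0.4 -1. ] gap 0.0517
toolx [-0.3011  0.9536 -0.0021] tooly [0.9536 0.3011 0.0025] toolz [ 0.003  -0.0013 -1.    ]
go (0.4745, -0.157, 0.0235, 107.5) dp [-0.5 -0.5 64.5] ang [0.002 0.002 0.   ] rows 2
70 (array([ 0.67770032, -0.04427946]), 50.28296661376953, 9.888655662536621, 12.661722183227539) 0.057166389297600734
82 (array([ 0.62083209, -0.25104285]), 48.52470397949219, 11.107898712158203, 2.633216142654419) 0.05668922897006582
70 (array([ 0.58834045, -0.04357062]), 49.300506591796875, 10.286728858947754, 7.10517692565918) 0.05672271271888302
70 (array([ 0.57554749, -0.15802917]), 49.36809158325195, 10.519216537475586, -4.775428771972656) 0.0565108761099582
82 (array([ 0.49775189, -0.34808939]), 49.752376556396484, 11.158422470092773, -11.075279235839844) 0.05978098618492762
```

```bash

python3 -m inch '[{"hand":0.2,"dp":[0,0,40],"angular":[0,0,0]},{"hand":0.2,"dp":[0,0,58],"angular":[0,0,0]},{"hand":0.2,"dp":[0,0,65],"angular":[0,0,0]},{"hand":-1,"dp":[0,0,65],"angular":[0,0,0]},{"hand":-1,"dp":[0,0,65],"angular":[0,0,0]},{"hand":-1,"dp":[0,0,65],"angular":[0,0,0]},{"hand":-1,"dp":[0,0,65],"angular":[0,0,0]},{"hand":-1,"dp":[0,0,65],"angular":[0,0,0]}]'
python3 -m inch '[{"hand":-1,"dp":[0,0,-50],"angular":[0,0,0]},{"hand":-1,"dp":[0,0,-100],"angular":[0,0,0]},{"hand":-1,"dp":[0,0,-140],"angular":[0,0,0]}]'
python3 -c "
from h import *
C=np.array([.4516,-.3862]);a=np.radians(-10.4);u=np.array([np.cos(a),np.sin(a)]);v=np.array([-u[1],u[0]])
for s in [(41,44),(41,0),(41,-44),(-41,44),(-41,0),(-41,-44)]: print(s,np.round(C+u*s[0]/1000+v*s[1]/1000,4))
stt();go(.484,-.4368,.165,79.6)"
```

```text
clock: 8.4
ee_pos: [0.4749, -0.1567, 0.0249]
tcp_rot: [0.591, 0.806, 0.0, 0.001]
force: [-0.1, -0.1, 7.2]
finger_gap: 0.009
clock: 8.7
ee_pos: [0.4738, -0.1562, 0.1662]
tcp_rot: [0.591, 0.806, 0.0, 0.001]
force: [0.4, -0.0, -2.7]
finger_gap: 0.0091
(41, 44) [ 0.4999 -0.3503]
(41, 0) [ 0.4919 -0.3936]
(41, -44) [ 0.484  -0.4369]
(-41, 44) [ 0.4192 -0.3355]
(-41, 0) [ 0.4113 -0.3788]
(-41, -44) [ 0.4033 -0.4221]
t 8.7 p [ 0.4738 -0.1562  0.1662] q [-0.318  0.083 -0.23   1.256  0.    -0.624] F [ 0.4 -0.  -2.7] gap 0.0091
toolx [-0.3005  0.9538 -0.001 ] tooly [0.9538 0.3005 0.0014] toolz [ 1.6e-03 -5.0e-04 -1.0e+00]
go (0.484, -0.4368, 0.165, 79.6) dp [-270.7  -74.6    1.4] ang [0.002 0.001 0.487] rows 6
```

```bash

python3 -m inch '[{"hand":-1,"dp":[-271,-75,0],"angular":[0,0,0.487]},{"hand":-1,"dp":[-271,-75,0],"angular":[0,0,0.487]},{"hand":-1,"dp":[-271,-75,0],"angular":[0,0,0.487]},{"hand":-1,"dp":[-271,-75,0],"angular":[0,0,0.487]},{"hand":-1,"dp":[-271,-75,0],"angular":[0,0,0.487]},{"hand":-1,"dp":[-271,-75,0],"angular":[0,0,0.487]},{"hand":-1,"dp":[-271,-75,0],"angular":[0,0,0.487]}]'
python3 -c "
from h import *
stt();go(.484,-.4368,.029,79.6)"
```

```text
clock: 9.4
ee_pos: [0.483, -0.441, 0.1621]
tcp_rot: [0.77, 0.638, -0.0, -0.0]
force: [0.4, 0.1, -1.8]
finger_gap: 0.009
t 9.4 p [ 0.483  -0.441   0.1621] q [-7.400e-01  3.800e-01  1.370e-01  1.328e+00 -1.000e-03 -5.540e-01] F [ 0.4  0.1 -1.8] gap 0.009
toolx [ 1.849e-01  9.828e-01 -5.000e-04] tooly [ 9.828e-01 -1.849e-01 -6.000e-04] toolz [-7.e-04 -4.e-04 -1.e+00]
go (0.484, -0.4368, 0.029, 79.6) dp [  4.4   0.3 133.1] ang [-0.001  0.    -0.004] rows 3
```

```bash

python3 -m inch '[{"hand":-1,"dp":[1,0,50],"angular":[0,0,0]},{"hand":-1,"dp":[1,0,90],"angular":[0,0,0]},{"hand":-1,"dp":[1,0,115],"angular":[0,0,0]},{"hand":-1,"dp":[1,0,128],"angular":[0,0,0]},{"hand":-1,"dp":[1,0,134],"angular":[0,0,0]},{"hand":-1,"dp":[1,0,134],"angular":[0,0,0]}]'
python3 -c "
from h import *
stt();go(.484,-.4368,.029,79.6)"
```

```text
clock: 10.0
ee_pos: [0.4841, -0.4359, 0.0304]
tcp_rot: [0.768, 0.64, 0.0, 0.0]
force: [-0.2, 0.4, -1.1]
finger_gap: 0.009
t 10.0 p [ 0.4841 -0.4359  0.0304] q [-0.733  0.426 -0.091  1.054  0.    -0.552] F [-0.2  0.4 -1.1] gap 0.009
toolx [ 1.803e-01  9.836e-01 -3.000e-04] tooly [ 9.836e-01 -1.803e-01  6.000e-04] toolz [ 6.e-04 -4.e-04 -1.e+00]
go (0.484, -0.4368, 0.029, 79.6) dp [-0.9  0.   1.4] ang [0.001 0.    0.   ] rows 1
```

```bash

python3 -m inch '[{"hand":-1,"dp":[0,0,2],"angular":[0,0,0]},{"hand":-0.45,"dp":[0,0,2],"angular":[0,0,0]},{"hand":-0.45,"dp":[0,0,2],"angular":[0,0,0]},{"hand":-0.45,"dp":[0,0,2],"angular":[0,0,0]},{"hand":-0.45,"dp":[0,0,-30],"angular":[0,0,0]},{"hand":-0.45,"dp":[0,0,-70],"angular":[0,0,0]},{"hand":0.2,"dp":[0,0,-110],"angular":[0,0,0]},{"hand":0.2,"dp":[0,0,-120],"angular":[0,0,0]},{"hand":0.2,"dp":[0,0,-120],"angular":[0,0,0]}]'
python3 -c "
from h import *
stt();go(.5753,-.159,.15,85)"
```

```text
clock: 10.9
ee_pos: [0.4849, -0.4372, 0.1519]
tcp_rot: [0.768, 0.64, 0.0, 0.002]
force: [0.5, 0.2, 0.2]
finger_gap: 0.0511
t 10.9 p [ 0.4849 -0.4372  0.1519] q [-0.734  0.375  0.107  1.298 -0.    -0.552] F [0.5 0.2 0.2] gap 0.0511
toolx [ 0.1808  0.9835 -0.0026] tooly [ 0.9835 -0.1808  0.0041] toolz [ 0.0036 -0.0033 -1.    ]
go (0.5753, -0.159, 0.15, 85) dp [289.9  38.7   1.3] ang [ 0.004  0.003 -0.095] rows 6
```

```bash

python3 -m inch '[{"hand":0.2,"dp":[290,39,1],"angular":[0.004,0.003,-0.095]},{"hand":0.2,"dp":[290,39,1],"angular":[0.004,0.003,-0.095]},{"hand":0.2,"dp":[290,39,1],"angular":[0.004,0.003,-0.095]},{"hand":0.2,"dp":[290,39,1],"angular":[0.004,0.003,-0.095]},{"hand":0.2,"dp":[290,39,1],"angular":[0.004,0.003,-0.095]},{"hand":0.2,"dp":[290,39,1],"angular":[0.004,0.003,-0.095]},{"hand":0.2,"dp":[290,39,50],"angular":[0.004,0.003,-0.095]},{"hand":0.2,"dp":[290,39,50],"angular":[0.004,0.003,-0.095]}]'
python3 -c "
from h import *
stt();go(.5753,-.159,.0235,85)"
```

```text
clock: 11.7
ee_pos: [0.57, -0.1552, 0.0915]
tcp_rot: [0.736, 0.677, -0.004, -0.008]
force: [-0.6, 0.4, -0.5]
finger_gap: 0.051
t 11.7 p [ 0.57   -0.1552  0.0915] q [-0.267  0.296 -0.135  1.156  0.002 -0.183] F [-0.6  0.4 -0.5] gap 0.051
toolx [0.0841 0.9964 0.0054] tooly [ 0.9963 -0.084  -0.0166] toolz [-0.0161  0.0068 -0.9998]
go (0.5753, -0.159, 0.0235, 85) dp [-3.7  6.7 67.9] ang [-0.017 -0.005  0.003] rows 2
```

```bash

python3 -m inch '[{"hand":0.2,"dp":[0,0,0],"angular":[0,0,0]}]'
python3 -c "
from h import *
stt();go(.5753,-.159,.0235,85)"
```

```text
clock: 11.8
ee_pos: [0.5729, -0.1577, 0.0975]
tcp_rot: [0.737, 0.676, -0.002, -0.005]
force: [0.3, -1.0, -0.3]
finger_gap: 0.0517
t 11.8 p [ 0.5729 -0.1577  0.0975] q [-0.27   0.293 -0.126  1.161  0.002 -0.183] F [ 0.3 -1.  -0.3] gap 0.0517
toolx [0.0866 0.9962 0.0039] tooly [ 0.9962 -0.0866 -0.0087] toolz [-0.0084  0.0046 -1.    ]
go (0.5753, -0.159, 0.0235, 85) dp [-1.4  3.1 74. ] ang [-0.009 -0.004  0.001] rows 2
```

```bash

python3 -m inch '[{"hand":0.2,"dp":[-0.5,1,40],"angular":[-0.004,-0.003,0]},{"hand":0.2,"dp":[-0.5,1,66],"angular":[-0.004,-0.003,0]},{"hand":0.2,"dp":[-0.5,1,76],"angular":[-0.004,-0.003,0]},{"hand":0.2,"dp":[-0.5,1,76],"angular":[-0.004,-0.003,0]}]'
python3 -c "
from h import *
stt();go(.5753,-.159,.0235,85)"
```

```text
clock: 12.2
ee_pos: [0.575, -0.1592, 0.0232]
tcp_rot: [0.738, 0.675, -0.0, -0.0]
force: [0.4, 0.9, -0.0]
finger_gap: 0.0513
t 12.2 p [ 0.575  -0.1592  0.0232] q [-0.27   0.335 -0.239  0.997  0.    -0.182] F [ 0.4  0.9 -0. ] gap 0.0513
toolx [8.820e-02 9.961e-01 4.000e-04] tooly [ 9.961e-01 -8.820e-02 -9.000e-04] toolz [-9.e-04  4.e-04 -1.e+00]
go (0.5753, -0.159, 0.0235, 85) dp [ 0.2  0.3 -0.3] ang [-0.001 -0.    -0.001] rows 1
```

Good. Close, lift, and carry to slot (-41,+44).

```bash

python3 -m inch '[{"hand":-1,"dp":[0,0,0],"angular":[0,0,0]},{"hand":-1,"dp":[0,0,0],"angular":[0,0,0]},{"hand":-1,"dp":[0,0,0],"angular":[0,0,0]},{"hand":-1,"dp":[0,0,0],"angular":[0,0,0]},{"hand":-1,"dp":[0,0,0],"angular":[0,0,0]},{"hand":-1,"dp":[0,0,-50],"angular":[0,0,0]},{"hand":-1,"dp":[0,0,-100],"angular":[0,0,0]},{"hand":-1,"dp":[0,0,-150],"angular":[0,0,0]},{"hand":-1,"dp":[0,0,-150],"angular":[0,0,0]}]'
python3 -c "
from h import *
stt();go(.4192,-.3355,.173,79.6)"
```

```text
clock: 13.1
ee_pos: [0.5784, -0.1591, 0.1813]
tcp_rot: [0.737, 0.676, 0.003, 0.005]
force: [0.5, -0.4, -1.2]
finger_gap: 0.0089
t 13.1 p [ 0.5784 -0.1591  0.1813] q [-0.269  0.261  0.017  1.314  0.    -0.182] F [ 0.5 -0.4 -1.2] gap 0.0089
toolx [ 0.0865  0.9962 -0.0018] tooly [ 0.9962 -0.0865  0.0121] toolz [ 0.0119 -0.0029 -0.9999]
go (0.4192, -0.3355, 0.173, 79.6) dp [-189.5 -143.4    7. ] ang [0.012 0.001 0.095] rows 5
```

```bash

python3 -m inch '[{"hand":-1,"dp":[-189,-140,0],"angular":[0,0,0.095]},{"hand":-1,"dp":[-189,-140,0],"angular":[0,0,0.095]},{"hand":-1,"dp":[-189,-140,0],"angular":[0,0,0.095]},{"hand":-1,"dp":[-189,-140,0],"angular":[0,0,0.095]},{"hand":-1,"dp":[-189,-140,0],"angular":[0,0,0.095]},{"hand":-1,"dp":[-189,-140,0],"angular":[0,0,0.095]},{"hand":-1,"dp":[-189,-140,0],"angular":[0,0,0.095]}]'
python3 -c "
from h import *
stt();go(.4192,-.3355,.03,79.6)"
```

```text
clock: 13.8
ee_pos: [0.4188, -0.3348, 0.1728]
tcp_rot: [0.769, 0.639, 0.0, -0.0]
force: [0.3, 0.4, -1.5]
finger_gap: 0.0089
t 13.8 p [ 0.4188 -0.3348  0.1728] q [-6.750e-01  1.530e-01 -1.360e-01  1.282e+00  1.000e-03 -4.910e-01] F [ 0.3  0.4 -1.5] gap 0.0089
toolx [1.827e-01 9.832e-01 9.000e-04] tooly [ 0.9832 -0.1827 -0.    ] toolz [ 1.e-04  9.e-04 -1.e+00]
go (0.4192, -0.3355, 0.03, 79.6) dp [ -0.7   0.5 142.8] ang [-0.    -0.001 -0.002] rows 3
```

```bash

python3 -m inch '[{"hand":-1,"dp":[-0.5,0,50],"angular":[0,0,0]},{"hand":-1,"dp":[-0.5,0,95],"angular":[0,0,0]},{"hand":-1,"dp":[-0.5,0,125],"angular":[0,0,0]},{"hand":-1,"dp":[-0.5,0,138],"angular":[0,0,0]},{"hand":-1,"dp":[-0.5,0,142],"angular":[0,0,0]},{"hand":-1,"dp":[-0.5,0,144],"angular":[0,0,0]},{"hand":-1,"dp":[-0.5,0,144],"angular":[0,0,0]}]'
python3 -c "
from h import *
stt();go(.4192,-.3355,.0275,79.6)"
```

```text
clock: 14.5
ee_pos: [0.4205, -0.3355, 0.0306]
tcp_rot: [0.768, 0.64, 0.0, 0.001]
force: [-0.3, 0.3, -1.2]
finger_gap: 0.0091
t 14.5 p [ 0.4205 -0.3355  0.0306] q [-0.674  0.225 -0.37   0.973  0.    -0.492] F [-0.3  0.3 -1.2] gap 0.0091
toolx [ 1.803e-01  9.836e-01 -9.000e-04] tooly [ 0.9836 -0.1803  0.0023] toolz [ 0.0021 -0.0013 -1.    ]
go (0.4192, -0.3355, 0.0275, 79.6) dp [-0.3 -1.3  3.1] ang [0.002 0.001 0.   ] rows 1
```

```bash

python3 -m inch '[{"hand":-1,"dp":[0,-1,2],"angular":[0,0,0]},{"hand":-1,"dp":[0,-1,3],"angular":[0,0,0]},{"hand":-1,"dp":[0,-1,3],"angular":[0,0,0]}]'
python3 -c "
from h import *
stt();go(.4192,-.3355,.0275,79.6)"
```

```text
clock: 14.8
ee_pos: [0.4196, -0.3358, 0.0288]
tcp_rot: [0.768, 0.64, 0.001, 0.002]
force: [-1.1, 1.7, 8.4]
finger_gap: 0.0093
t 14.8 p [ 0.4196 -0.3358  0.0288] q [-0.675  0.224 -0.376  0.967  0.001 -0.493] F [-1.1  1.7  8.4] gap 0.0093
toolx [ 0.1809  0.9835 -0.0014] tooly [ 0.9835 -0.1809  0.0039] toolz [ 0.0036 -0.0021 -1.    ]
go (0.4192, -0.3355, 0.0275, 79.6) dp [ 0.2 -0.4  1.3] ang [ 0.004  0.001 -0.   ] rows 1
```

```bash

python3 -m inch '[{"hand":-0.45,"dp":[0,0,-1],"angular":[0,0,0]},{"hand":-0.45,"dp":[0,0,-1],"angular":[0,0,0]},{"hand":-0.45,"dp":[0,0,-1],"angular":[0,0,0]},{"hand":-0.45,"dp":[0,0,-30],"angular":[0,0,0]},{"hand":-0.45,"dp":[0,0,-70],"angular":[0,0,0]},{"hand":0.2,"dp":[0,0,-110],"angular":[0,0,0]},{"hand":0.2,"dp":[0,0,-120],"angular":[0,0,0]},{"hand":0.2,"dp":[0,0,-120],"angular":[0,0,0]}]'
python3 -c "
from h import *
stt();go(.589,-.045,.148,97.4)"
```

```text
clock: 15.6
ee_pos: [0.4193, -0.3356, 0.148]
tcp_rot: [0.768, 0.64, 0.0, 0.002]
force: [-0.2, 0.5, 0.5]
finger_gap: 0.0511
t 15.6 p [ 0.4193 -0.3356  0.148 ] q [-0.675  0.158 -0.185  1.224  0.    -0.493] F [-0.2  0.5  0.5] gap 0.0511
toolx [ 0.1808  0.9835 -0.0016] tooly [ 0.9835 -0.1808  0.0035] toolz [ 0.0032 -0.0022 -1.    ]
go (0.589, -0.045, 0.148, 97.4) dp [ 3.165e+02  1.143e+02 -1.000e-01] ang [ 0.003  0.002 -0.311] rows 7
```

```bash

python3 -m inch '[{"hand":0.2,"dp":[316,114,0],"angular":[0,0,-0.311]},{"hand":0.2,"dp":[316,114,0],"angular":[0,0,-0.311]},{"hand":0.2,"dp":[316,114,0],"angular":[0,0,-0.311]},{"hand":0.2,"dp":[316,114,0],"angular":[0,0,-0.311]},{"hand":0.2,"dp":[316,114,0],"angular":[0,0,-0.311]},{"hand":0.2,"dp":[316,114,0],"angular":[0,0,-0.311]},{"hand":0.2,"dp":[316,114,0],"angular":[0,0,-0.311]},{"hand":0.2,"dp":[316,114,50],"angular":[0,0,-0.311]},{"hand":0.2,"dp":[316,114,50],"angular":[0,0,-0.311]},{"hand":0.2,"dp":[316,114,50],"angular":[0,0,-0.311]}]'
python3 -c "
from h import *
stt();go(.589,-.045,.0235,97.4)
im,d,T,c=snap('side')
W=cloud(d,T,c);z=W[...,2]
m=(z>.035)&(z<.07)&(W[...,0]>.39)&(W[...,0]<.72)&(W[...,1]<.02)&(W[...,1]>-.45);
k,lab=cv2.connectedComponents(m.astype(np.uint8))
for i in range(1,k):
    q=lab==i
    if q.sum()>25: print(q.sum(),rect(W,q),np.percentile(z[q],95))
"
```

```text
clock: 16.6
ee_pos: [0.5856, -0.0446, 0.0942]
tcp_rot: [0.66, 0.751, -0.002, -0.002]
force: [1.0, 0.1, 0.5]
finger_gap: 0.0512
t 16.6 p [ 0.5856 -0.0446  0.0942] q [-0.076  0.279 -0.152  1.145  0.    -0.205] F [1.  0.1 0.5] gap 0.0512
toolx [-0.1289  0.9917  0.0012] tooly [ 0.9916  0.1289 -0.0053] toolz [-5.4e-03  5.0e-04 -1.0e+00]
go (0.589, -0.045, 0.0235, 97.4) dp [-0.9  3.7 70.6] ang [-0.005 -0.001  0.   ] rows 2
91 (array([ 0.67496704, -0.05018369]), 44.84442138671875, 11.457650184631348, 13.013711929321289) 0.05625185061824883
95 (array([ 0.58759332, -0.04798025]), 50.15703201293945, 14.618104934692383, 9.804397583007812) 0.05572362001897191
128 (array([ 0.62162378, -0.25545816]), 50.884918212890625, 11.787251472473145, 1.5559697151184082) 0.05585315759623623
198 (array([ 0.49831467, -0.35272363]), 49.08885192871094, 12.968194007873535, -7.47259521484375) 0.05984747953284106
203 (array([ 0.41880316, -0.33796429]), 48.745460510253906, 12.37971019744873, -10.461357116699219) 0.05995565294002509
235 (array([ 0.48427246, -0.43876697]), 50.40084457397461, 11.888919830322266, -10.529434204101562) 0.059875351187927105
```

```bash

python3 -m inch '[{"hand":0.2,"dp":[0,0.5,40],"angular":[0,0,0]},{"hand":0.2,"dp":[0,0.5,64],"angular":[0,0,0]},{"hand":0.2,"dp":[0,0.5,74],"angular":[0,0,0]},{"hand":0.2,"dp":[0,0.5,74],"angular":[0,0,0]},{"hand":-1,"dp":[0,0.5,74],"angular":[0,0,0]},{"hand":-1,"dp":[0,0.5,74],"angular":[0,0,0]},{"hand":-1,"dp":[0,0.5,74],"angular":[0,0,0]},{"hand":-1,"dp":[0,0.5,74],"angular":[0,0,0]},{"hand":-1,"dp":[0,0.5,74],"angular":[0,0,0]}]'
python3 -c "
from h import *
stt()"
python3 -m inch '[{"hand":-1,"dp":[0,0,-50],"angular":[0,0,0]},{"hand":-1,"dp":[0,0,-100],"angular":[0,0,0]},{"hand":-1,"dp":[0,0,-150],"angular":[0,0,0]},{"hand":-1,"dp":[0,0,-150],"angular":[0,0,0]},{"hand":-1,"dp":[0,0,-150],"angular":[0,0,0]},{"hand":-1,"dp":[0,0,-150],"angular":[0,0,0]}]'
python3 -c "
from h import *
stt();go(.4033,-.4221,.173,79.6)"
```

```text
clock: 17.55
ee_pos: [0.5893, -0.0447, 0.0239]
tcp_rot: [0.66, 0.751, 0.001, 0.001]
force: [0.5, -0.6, 6.3]
finger_gap: 0.009
t 17.55 p [ 0.5893 -0.0447  0.0239] q [-0.076  0.322 -0.256  0.99  -0.    -0.205] F [ 0.5 -0.6  6.3] gap 0.009
toolx [-1.288e-01  9.917e-01 -7.000e-04] tooly [0.9917 0.1288 0.003 ] toolz [ 3.e-03 -3.e-04 -1.e+00]
clock: 18.15
ee_pos: [0.5874, -0.0445, 0.171]
tcp_rot: [0.66, 0.751, -0.0, -0.001]
force: [-0.2, 0.0, -1.2]
finger_gap: 0.0092
t 18.15 p [ 0.5874 -0.0445  0.171 ] q [-0.076  0.254 -0.015  1.304  0.    -0.205] F [-0.2  0.  -1.2] gap 0.0092
toolx [-1.290e-01  9.916e-01  5.000e-04] tooly [ 0.9916  0.129  -0.0018] toolz [-1.8e-03  3.0e-04 -1.0e+00]
go (0.4033, -0.4221, 0.173, 79.6) dp [-350.7 -231.3   -1.8] ang [-0.002 -0.     0.311] rows 9
```

```bash

python3 -m inch '[{"hand":-1,"dp":[-351,-232,0],"angular":[0,0,0.311]},{"hand":-1,"dp":[-351,-232,0],"angular":[0,0,0.311]},{"hand":-1,"dp":[-351,-232,0],"angular":[0,0,0.311]},{"hand":-1,"dp":[-351,-232,0],"angular":[0,0,0.311]},{"hand":-1,"dp":[-351,-232,0],"angular":[0,0,0.311]},{"hand":-1,"dp":[-351,-232,0],"angular":[0,0,0.311]},{"hand":-1,"dp":[-351,-232,0],"angular":[0,0,0.311]},{"hand":-1,"dp":[-351,-232,0],"angular":[0,0,0.311]},{"hand":-1,"dp":[-351,-232,0],"angular":[0,0,0.311]},{"hand":-1,"dp":[-351,-232,50],"angular":[0,0,0.311]},{"hand":-1,"dp":[-351,-232,50],"angular":[0,0,0.311]},{"hand":-1,"dp":[-351,-232,50],"angular":[0,0,0.311]}]'
python3 -c "
from h import *
stt();go(.4033,-.4221,.0275,79.6)"
```

```text
clock: 19.35
ee_pos: [0.402, -0.4211, 0.1202]
tcp_rot: [0.768, 0.64, -0.0, -0.003]
force: [-0.3, -0.0, -0.7]
finger_gap: 0.0091
t 19.35 p [ 0.402  -0.4211  0.1202] q [-0.809  0.259 -0.121  1.197  0.    -0.627] F [-0.3 -0.  -0.7] gap 0.0091
toolx [0.1808 0.9835 0.0036] tooly [ 0.9835 -0.1808 -0.0044] toolz [-0.0037  0.0043 -1.    ]
go (0.4033, -0.4221, 0.0275, 79.6) dp [-1.   1.9 92.7] ang [-0.004 -0.004 -0.   ] rows 2
```

```bash

python3 -m inch '[{"hand":-1,"dp":[-0.5,1,50],"angular":[0,0,0]},{"hand":-1,"dp":[-0.5,1,78],"angular":[0,0,0]},{"hand":-1,"dp":[-0.5,1,90],"angular":[0,0,0]},{"hand":-1,"dp":[-0.5,1,93],"angular":[0,0,0]},{"hand":-1,"dp":[-0.5,1,95],"angular":[0,0,0]},{"hand":-1,"dp":[-0.5,1,95],"angular":[0,0,0]}]'
python3 -c "
from h import *
stt();go(.4033,-.4221,.0275,79.6)"
```

```text
clock: 19.95
ee_pos: [0.4053, -0.4241, 0.0291]
tcp_rot: [0.768, 0.64, 0.0, 0.001]
force: [-0.1, -0.2, -1.3]
finger_gap: 0.0091
t 19.95 p [ 0.4053 -0.4241  0.0291] q [-0.808  0.311 -0.26   0.997  0.    -0.627] F [-0.1 -0.2 -1.3] gap 0.0091
toolx [ 0.1804  0.9836 -0.0015] tooly [ 0.9836 -0.1804  0.0025] toolz [ 0.0022 -0.002  -1.    ]
go (0.4033, -0.4221, 0.0275, 79.6) dp [ 1.6 -2.3  1.6] ang [0.003 0.002 0.   ] rows 1
```

```bash

python3 -m inch '[{"hand":-1,"dp":[1.5,-1.5,1],"angular":[0,0,0]},{"hand":-1,"dp":[1.5,-1.5,2],"angular":[0,0,0]},{"hand":-1,"dp":[1.5,-1.5,2],"angular":[0,0,0]}]'
python3 -m inch '[{"hand":-0.45,"dp":[0,0,0],"angular":[0,0,0]},{"hand":-0.45,"dp":[0,0,0],"angular":[0,0,0]},{"hand":-0.45,"dp":[0,0,0],"angular":[0,0,0]},{"hand":-0.45,"dp":[0,0,-30],"angular":[0,0,0]},{"hand":-0.45,"dp":[0,0,-70],"angular":[0,0,0]},{"hand":0.2,"dp":[0,0,-110],"angular":[0,0,0]},{"hand":0.2,"dp":[0,0,-120],"angular":[0,0,0]},{"hand":0.2,"dp":[0,0,-120],"angular":[0,0,0]}]'
python3 -c "
from h import *
stt();go(.677,-.0465,.150,102.7)"
```

```text
clock: 20.25
ee_pos: [0.404, -0.4226, 0.028]
tcp_rot: [0.768, 0.64, 0.0, 0.002]
force: [-1.7, 0.2, 9.8]
finger_gap: 0.0092
clock: 21.05
ee_pos: [0.4038, -0.4224, 0.1472]
tcp_rot: [0.768, 0.64, 0.0, 0.002]
force: [0.6, 0.4, 0.3]
finger_gap: 0.051
t 21.05 p [ 0.4038 -0.4224  0.1472] q [-0.808  0.246 -0.078  1.243  0.    -0.626] F [0.6 0.4 0.3] gap 0.051
toolx [ 0.1808  0.9835 -0.0021] tooly [ 0.9835 -0.1808  0.0033] toolz [ 0.0029 -0.0027 -1.    ]
go (0.677, -0.0465, 0.15, 102.7) dp [419.1 200.8  -3. ] ang [ 0.003  0.003 -0.403] rows 10
```

```bash

python3 -m inch '[{"hand":0.2,"dp":[419,201,-3],"angular":[0,0,-0.403]},{"hand":0.2,"dp":[419,201,-3],"angular":[0,0,-0.403]},{"hand":0.2,"dp":[419,201,-3],"angular":[0,0,-0.403]},{"hand":0.2,"dp":[419,201,-3],"angular":[0,0,-0.403]},{"hand":0.2,"dp":[419,201,-3],"angular":[0,0,-0.403]},{"hand":0.2,"dp":[419,201,-3],"angular":[0,0,-0.403]},{"hand":0.2,"dp":[419,201,-3],"angular":[0,0,-0.403]},{"hand":0.2,"dp":[419,201,-3],"angular":[0,0,-0.403]},{"hand":0.2,"dp":[419,201,-3],"angular":[0,0,-0.403]},{"hand":0.2,"dp":[419,201,-3],"angular":[0,0,-0.403]},{"hand":0.2,"dp":[419,201,-3],"angular":[0,0,-0.403]},{"hand":0.2,"dp":[419,201,-3],"angular":[0,0,-0.403]}]'
python3 -c "
from h import *
stt();go(.677,-.046,.0235,102.7)
im,d,T,c=snap('wrist','w3.png')
W=cloud(d,T,c);z=W[...,2]
m=(z>.035)&(z<.07)&(W[...,0]>.39)&(W[...,0]<.75)&(W[...,1]<.02)&(W[...,1]>-.45);
k,lab=cv2.connectedComponents(m.astype(np.uint8))
for i in range(1,k):
    q=lab==i
    if q.sum()>25: print(q.sum(),rect(W,q),np.percentile(z[q],95))
"
```

```text
clock: 22.25
ee_pos: [0.6753, -0.0461, 0.1465]
tcp_rot: [0.625, 0.781, -0.001, -0.001]
force: [-0.8, -1.5, -0.8]
finger_gap: 0.0511
t 22.25 p [ 0.6753 -0.0461  0.1465] q [-0.068  0.43   0.176  1.319 -0.    -0.289] F [-0.8 -1.5 -0.8] gap 0.0511
toolx [-2.195e-01  9.756e-01  5.000e-04] tooly [ 0.9756  0.2195 -0.0029] toolz [-2.9e-03 -2.0e-04 -1.0e+00]
go (0.677, -0.046, 0.0235, 102.7) dp [ -0.3   2.  123. ] ang [-0.003 -0.    -0.   ] rows 3
285 (array([ 0.62072394, -0.24632452]), 46.198326110839844, 3.4466605186462402, 2.3622686862945557) 0.038834693825755766
844 (array([ 0.67734497, -0.04437957]), 49.13728332519531, 9.941251754760742, 13.235780715942383) 0.0542754870857792
```

View pics/w3.png

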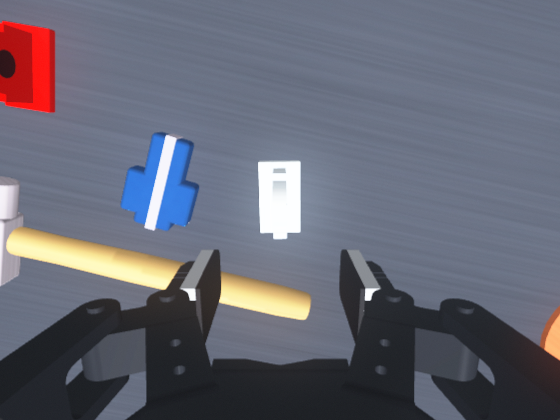

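```bash

python3 -m inch '[{"hand":0.2,"dp":[1,1,50],"angular":[0,0,0]},{"hand":0.2,"dp":[1,1,95],"angular":[0,0,0]},{"hand":0.2,"dp":[1,1,116],"angular":[0,0,0]},{"hand":0.2,"dp":[1,1,124],"angular":[0,0,0]},{"hand":0.2,"dp":[1,1,124],"angular":[0,0,0]},{"hand":-1,"dp":[1,1,124],"angular":[0,0,0]},{"hand":-1,"dp":[1,1,124],"angular":[0,0,0]},{"hand":-1,"dp":[1,1,124],"angular":[0,0,0]},{"hand":-1,"dp":[1,1,124],"angular":[0,0,0]},{"hand":-1,"dp":[1,1,124],"angular":[0,0,0]}]'
python3 -c "
from h import *
stt()"
python3 -m inch '[{"hand":-1,"dp":[0,0,-50],"angular":[0,0,0]},{"hand":-1,"dp":[0,0,-100],"angular":[0,0,0]},{"hand":-1,"dp":[0,0,-150],"angular":[0,0,0]},{"hand":-1,"dp":[0,0,-150],"angular":[0,0,0]},{"hand":-1,"dp":[0,0,-150],"angular":[0,0,0]}]'
python3 -c "
from h import *
stt();go(.4919,-.3936,.175,79.6)"
```

```text
clock: 23.3
ee_pos: [0.6782, -0.0447, 0.026]
tcp_rot: [0.625, 0.781, 0.001, 0.001]
force: [-0.8, -1.2, 6.6]
finger_gap: 0.0091
t 23.3 p [ 0.6782 -0.0447  0.026 ] q [-0.066  0.477 -0.022  1.069 -0.    -0.287] F [-0.8 -1.2  6.6] gap 0.0091
toolx [-0.2194  0.9756 -0.0012] tooly [0.9756 0.2194 0.0028] toolz [ 3.e-03 -5.e-04 -1.e+00]
clock: 23.8
ee_pos: [0.6779, -0.0444, 0.176]
tcp_rot: [0.625, 0.781, 0.001, 0.001]
force: [-0.7, -0.3, -0.3]
finger_gap: 0.0088
t 23.8 p [ 0.6779 -0.0444  0.176 ] q [-0.066  0.426  0.235  1.376  0.    -0.287] F [-0.7 -0.3 -0.3] gap 0.0088
toolx [-2.196e-01  9.756e-01 -7.000e-04] tooly [0.9756 0.2196 0.0034] toolz [ 3.5e-03  1.0e-04 -1.0e+00]
go (0.4919, -0.3936, 0.175, 79.6) dp [-299.8 -258.2    0.3] ang [ 0.003 -0.     0.403] rows 8
```

```bash

python3 -m inch '[{"hand":-1,"dp":[-300,-258,0],"angular":[0,0,0.403]},{"hand":-1,"dp":[-300,-258,0],"angular":[0,0,0.403]},{"hand":-1,"dp":[-300,-258,0],"angular":[0,0,0.403]},{"hand":-1,"dp":[-300,-258,0],"angular":[0,0,0.403]},{"hand":-1,"dp":[-300,-258,0],"angular":[0,0,0.403]},{"hand":-1,"dp":[-300,-258,0],"angular":[0,0,0.403]},{"hand":-1,"dp":[-300,-258,0],"angular":[0,0,0.403]},{"hand":-1,"dp":[-300,-258,0],"angular":[0,0,0.403]},{"hand":-1,"dp":[-300,-258,0],"angular":[0,0,0.403]},{"hand":-1,"dp":[-300,-258,0],"angular":[0,0,0.403]},{"hand":-1,"dp":[-300,-258,0],"angular":[0,0,0.403]}]'
python3 -c "
from h import *
stt();go(.4919,-.3938,.0295,79.6);trayfit('w4.png')"
```

```text
clock: 24.9
ee_pos: [0.4911, -0.3928, 0.1727]
tcp_rot: [0.768, 0.64, 0.0, -0.001]
force: [1.1, 0.3, -1.8]
finger_gap: 0.009
t 24.9 p [ 0.4911 -0.3928  0.1727] q [-6.750e-01  3.310e-01  9.100e-02  1.334e+00  1.000e-03 -4.940e-01] F [ 1.1  0.3 -1.8] gap 0.009
toolx [0.1802 0.9836 0.0017] tooly [ 0.9836 -0.1802 -0.0019] toolz [-0.0015  0.002  -1.    ]
go (0.4919, -0.3938, 0.0295, 79.6) dp [ -1.1   1.2 143.2] ang [-0.002 -0.002  0.   ] rows 3
tray 4828 [ 0.4517 -0.3858] 156.4 144.8 -10.5 0.0247
bar 4440 [ 0.4514 -0.3856] 144.0 12.5 79.7 0.0889
tray_handle tip 0.97 [ 0.4524 -0.3884  0.0838] [272 154]
```

View pics/w4.png

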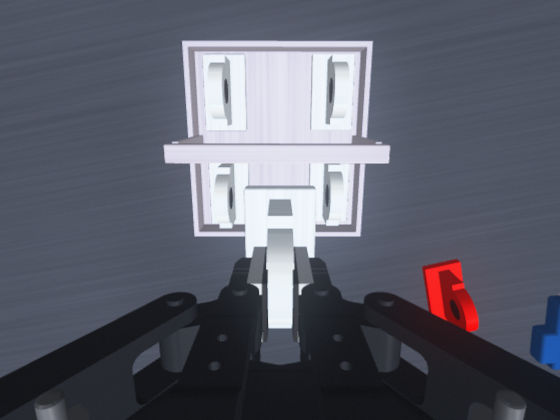

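```bash

python3 -m inch '[{"hand":-1,"dp":[-0.5,1,50],"angular":[0,0,0]},{"hand":-1,"dp":[-0.5,1,95],"angular":[0,0,0]},{"hand":-1,"dp":[-0.5,1,125],"angular":[0,0,0]},{"hand":-1,"dp":[-0.5,1,138],"angular":[0,0,0]},{"hand":-1,"dp":[-0.5,1,142],"angular":[0,0,0]},{"hand":-1,"dp":[-0.5,1,142],"angular":[0,0,0]}]'
python3 -c "
from h import *
stt();go(.4919,-.3938,.0295,79.6)"
```

```text
clock: 25.6
ee_pos: [0.493, -0.3943, 0.0331]
tcp_rot: [0.768, 0.64, 0.0, 0.0]
force: [0.2, -0.6, -0.0]
finger_gap: 0.0091
t 25.6 p [ 0.493  -0.3943  0.0331] q [-0.675  0.388 -0.141  1.041  0.    -0.494] F [ 0.2 -0.6 -0. ] gap 0.0091
toolx [ 1.799e-01  9.837e-01 -3.000e-04] tooly [ 0.9837 -0.1799  0.001 ] toolz [ 9.e-04 -4.e-04 -1.e+00]
go (0.4919, -0.3938, 0.0295, 79.6) dp [ 0.3 -1.1  3.6] ang [0.001 0.    0.001] rows 1
```

```bash

python3 -m inch '[{"hand":-1,"dp":[0,-1,2],"angular":[0,0,0]},{"hand":-1,"dp":[0,-1,4],"angular":[0,0,0]},{"hand":-1,"dp":[0,-1,4],"angular":[0,0,0]}]'
python3 -m inch '[{"hand":-0.45,"dp":[0,0,0],"angular":[0,0,0]},{"hand":-0.45,"dp":[0,0,0],"angular":[0,0,0]},{"hand":-0.45,"dp":[0,0,0],"angular":[0,0,0]},{"hand":-0.45,"dp":[0,0,-30],"angular":[0,0,0]},{"hand":-0.45,"dp":[0,0,-70],"angular":[0,0,0]},{"hand":0.2,"dp":[0,0,-120],"angular":[0,0,0]},{"hand":0.2,"dp":[0,0,-170],"angular":[0,0,0]},{"hand":0.2,"dp":[0,0,-220],"angular":[0,0,0]},{"hand":0.2,"dp":[0,0,-240],"angular":[0,0,0]},{"hand":0.2,"dp":[0,0,-240],"angular":[0,0,0]},{"hand":0.2,"dp":[0,0,-240],"angular":[0,0,0]}]'
python3 -c "
from h import *
stt();
im,d,T,c=snap('top','top1.png')
W=cloud(d,T,c);z=W[...,2];cen=(.457,.402)
for nm,z0,z1,r in [('cover',.140,.157,.2),('coverbar',.18,.21,.1)]:
    m=(z>z0)&(z<z1)&(np.hypot(W[...,0]-cen[0],W[...,1]-cen[1])<r)
    cc,w,h,a=rect(W,m); print(nm,m.sum(),np.round(cc,4),round(w,1),round(h,1),round(a,1),'z',np.round(np.median(z[m]),4))
cv2.imwrite('pics/crop2.png',cv2.resize(im[110:350,160:480],None,fx=2.4,fy=2.4,interpolation=cv2.INTER_CUBIC))
go(.457,.25,.27,96.6)"
```

```text
clock: 25.9
ee_pos: [0.4922, -0.3951, 0.03]
tcp_rot: [0.768, 0.64, 0.001, 0.002]
force: [1.3, -0.7, 4.5]
finger_gap: 0.0088
clock: 27.0
ee_pos: [0.4912, -0.3944, 0.2679]
tcp_rot: [0.768, 0.64, 0.0, 0.0]
force: [0.2, 0.1, -1.2]
finger_gap: 0.0515
t 27.0 p [ 0.4912 -0.3944  0.2679] q [-0.677  0.339  0.31   1.542  0.    -0.495] F [ 0.2  0.1 -1.2] gap 0.0515
toolx [1.808e-01 9.835e-01 1.000e-04] tooly [ 9.835e-01 -1.808e-01  3.000e-04] toolz [ 3.e-04  0.e+00 -1.e+00]
cover 8746 [0.4573 0.4044] 236.6 227.0 6.5 z 0.1507
coverbar 290 [0.4569 0.4036] 109.4 13.9 6.5 z 0.1945
go (0.457, 0.25, 0.27, 96.6) dp [ 627.4 -149.8   -2.3] ang [-0.001 -0.001 -0.297] rows 13
```

View pics/crop2.png

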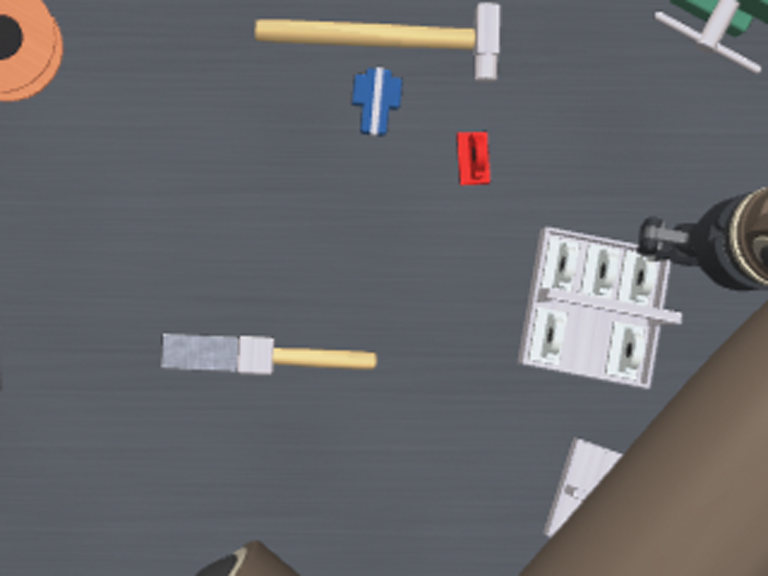

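```bash

python3 -m inch '[{"hand":0.2,"dp":[627,-150,0],"angular":[0,0,-0.297]},{"hand":0.2,"dp":[627,-150,0],"angular":[0,0,-0.297]},{"hand":0.2,"dp":[627,-150,0],"angular":[0,0,-0.297]},{"hand":0.2,"dp":[627,-150,0],"angular":[0,0,-0.297]},{"hand":0.2,"dp":[627,-150,0],"angular":[0,0,-0.297]},{"hand":0.2,"dp":[627,-150,0],"angular":[0,0,-0.297]},{"hand":0.2,"dp":[627,-150,0],"angular":[0,0,-0.297]},{"hand":0.2,"dp":[627,-150,0],"angular":[0,0,-0.297]},{"hand":0.2,"dp":[627,-150,0],"angular":[0,0,-0.297]},{"hand":0.2,"dp":[627,-150,0],"angular":[0,0,-0.297]},{"hand":0.2,"dp":[627,-150,0],"angular":[0,0,-0.297]},{"hand":0.2,"dp":[627,-150,0],"angular":[0,0,-0.297]}]'
python3 -c "
from h import *
stt();go(.4573,.402,.27,96.5)"
```

```text
clock: 28.25
ee_pos: [0.458, 0.2065, 0.2664]
tcp_rot: [0.665, 0.747, -0.001, -0.001]
force: [-0.0, -0.6, 0.1]
finger_gap: 0.0512
t 28.25 p [0.458  0.2065 0.2664] q [ 0.424  0.088 -0.005  1.48  -0.     0.308] F [-0.  -0.6  0.1] gap 0.0512
toolx [-1.151e-01  9.934e-01 -9.000e-04] tooly [ 0.9934  0.1151 -0.0027] toolz [-0.0026 -0.0012 -1.    ]
go (0.4573, 0.402, 0.27, 96.5) dp [194.3  21.8  -3.9] ang [-0.003  0.001  0.002] rows 4
```

```bash

python3 -m inch '[{"hand":0.2,"dp":[190,23,-3],"angular":[0,0,0.002]},{"hand":0.2,"dp":[190,23,-3],"angular":[0,0,0.002]},{"hand":0.2,"dp":[190,23,-3],"angular":[0,0,0.002]},{"hand":0.2,"dp":[190,23,-3],"angular":[0,0,0.002]},{"hand":0.2,"dp":[190,23,-3],"angular":[0,0,0.002]},{"hand":0.2,"dp":[190,23,-3],"angular":[0,0,0.002]}]'
cat >> h.py <<'E'
def coverfit(cam,fn=None,zo=.145,cen=(.457,.402)):
    im,d,T,c=snap(cam,fn); W=cloud(d,T,c);z=W[...,2]
    for nm,z0,z1,r in [('plate',zo-.003,zo+.010,.18),('pins',zo+.0105,zo+.024,.17),('bar',zo+.036,zo+.06,.1)]:
        m=(z>z0)&(z<z1)&(np.hypot(W[...,0]-cen[0],W[...,1]-cen[1])<r)
        if nm=='pins':
            k,lab=cv2.connectedComponents(m.astype(np.uint8))
            for i in range(1,k):
                q=lab==i
                if q.sum()>8 and np.hypot(*(np.nanmean(W[q][:,:2],0)-cen))>.08: print('pin?',q.sum(),np.round(np.mean(W[q],0),4),'px',np.round(np.argwhere(q).mean(0)[::-1]))
            continue
        if m.sum()>30: cc,w,h,a=rect(W,m); print(nm,m.sum(),np.round(cc,4),round(w,1),round(h,1),round(a,2),'z',np.round(np.median(z[m]),4))
    return W,im
E
python3 -c "
from h import *
stt();go(.4573,.402,.171,96.5)
coverfit('wrist','w5.png');coverfit('top');coverfit('side')"
```

```text
clock: 28.85
ee_pos: [0.4595, 0.3967, 0.2686]
tcp_rot: [0.665, 0.747, -0.002, -0.0]
force: [0.1, -0.9, 0.1]
finger_gap: 0.0512
t 28.85 p [0.4595 0.3967 0.2686] q [ 0.712  0.295  0.253  1.533 -0.     0.597] F [ 0.1 -0.9  0.1] gap 0.0512
toolx [-0.1149  0.9934 -0.0027] tooly [ 0.9934  0.1149 -0.0034] toolz [-0.0031 -0.003  -1.    ]
go (0.4573, 0.402, 0.171, 96.5) dp [ 5.8 -1.2 97.6] ang [-0.003  0.003  0.002] rows 2
plate 77919 [0.4571 0.4048] 236.8 225.4 6.55 z 0.149
pin? 205 [0.3543 0.3928 0.161 ] px [290.  49.]
pin? 135 [0.5584 0.4164 0.1604] px [288. 325.]
bar 3132 [0.4567 0.4048] 109.6 11.9 6.69 z 0.1938
plate 7227 [0.4574 0.4045] 236.6 226.9 6.59 z 0.1505
pin? 16 [0.5602 0.4153 0.1624] px [ 93. 187.]
pin? 15 [0.3542 0.391  0.1629] px [ 99. 273.]
bar 196 [0.4575 0.4037] 110.7 14.1 6.45 z 0.1953
plate 2105 [0.4578 0.3993] 238.3 233.4 6.63 z 0.1502
bar 134 [0.4585 0.3982] 110.7 18.2 4.05 z 0.1926
```

View pics/w5.png

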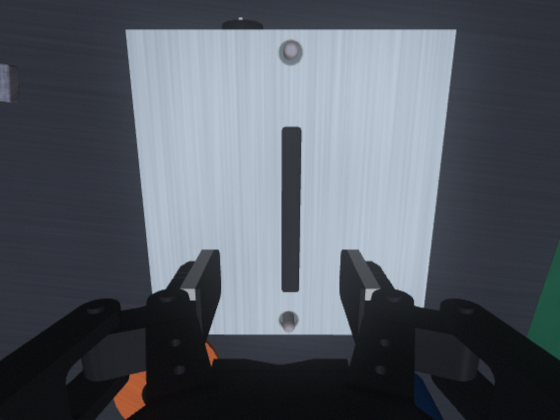

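```bash

python3 -m inch '[{"hand":0.2,"dp":[6,-2,0],"angular":[0,0,0]},{"hand":0.2,"dp":[6,-2,50],"angular":[0,0,0]},{"hand":0.2,"dp":[6,-2,85],"angular":[0,0,0]},{"hand":0.2,"dp":[6,-2,97],"angular":[0,0,0]},{"hand":0.2,"dp":[6,-2,97],"angular":[0,0,0]},{"hand":0.2,"dp":[6,-2,97],"angular":[0,0,0]}]'
python3 -c "
from h import *
stt();go(.4568,.4046,.170,96.6)"
```

```text
clock: 29.6
ee_pos: [0.4583, 0.4021, 0.1762]
tcp_rot: [0.666, 0.746, 0.001, 0.0]
force: [0.7, 0.7, 0.7]
finger_gap: 0.0509
t 29.6 p [0.4583 0.4021 0.1762] q [0.72  0.289 0.043 1.322 0.    0.608] F [0.7 0.7 0.7] gap 0.0509
toolx [-0.1124  0.9937  0.0014] tooly [0.9937 0.1124 0.0019] toolz [ 0.0017  0.0016 -1.    ]
go (0.4568, 0.4046, 0.17, 96.6) dp [ 2.6 -1.2  6.2] ang [ 0.002 -0.001 -0.003] rows 1
```

```bash

python3 -m inch '[{"hand":0.2,"dp":[2.5,-1,6],"angular":[0,0,-0.003]},{"hand":0.2,"dp":[2.5,-1,6],"angular":[0,0,-0.003]},{"hand":0.2,"dp":[2.5,-1,6],"angular":[0,0,-0.003]}]'
python3 -c "
from h import *
stt();go(.4568,.4046,.170,96.6)"
```

```text
clock: 29.9
ee_pos: [0.4566, 0.4047, 0.1691]
tcp_rot: [0.665, 0.747, 0.001, 0.0]
force: [-0.1, -0.3, -0.1]
finger_gap: 0.0513
t 29.9 p [0.4566 0.4047 0.1691] q [ 0.725  0.292  0.031  1.308 -0.     0.609] F [-0.1 -0.3 -0.1] gap 0.0513
toolx [-1.161e-01  9.932e-01  8.000e-04] tooly [0.9932 0.1161 0.0011] toolz [ 1.e-03  9.e-04 -1.e+00]
go (0.4568, 0.4046, 0.17, 96.6) dp [-0.1  0.2 -0.9] ang [ 0.001 -0.001  0.001] rows 1
```

```bash

python3 -m inch '[{"hand":-1,"dp":[0,0,0],"angular":[0,0,0]},{"hand":-1,"dp":[0,0,0],"angular":[0,0,0]},{"hand":-1,"dp":[0,0,0],"angular":[0,0,0]},{"hand":-1,"dp":[0,0,0],"angular":[0,0,0]},{"hand":-1,"dp":[0,0,0],"angular":[0,0,0]},{"hand":-1,"dp":[0,0,0],"angular":[0,0,0]}]'
python3 -c "
from h import *
stt()"
python3 -m inch '[{"hand":-1,"dp":[0,0,-8],"angular":[0,0,0]},{"hand":-1,"dp":[0,0,-16],"angular":[0,0,0]},{"hand":-1,"dp":[0,0,-25],"angular":[0,0,0]},{"hand":-1,"dp":[0,0,-35],"angular":[0,0,0]},{"hand":-1,"dp":[0,0,-50],"angular":[0,0,0]},{"hand":-1,"dp":[0,0,-65],"angular":[0,0,0]},{"hand":-1,"dp":[0,0,-75],"angular":[0,0,0]},{"hand":-1,"dp":[0,0,-75],"angular":[0,0,0]}]'
python3 -c "
from h import *
stt()"
```

```text
clock: 30.5
ee_pos: [0.4565, 0.4041, 0.1687]
tcp_rot: [0.665, 0.747, 0.0, 0.0]
force: [0.1, -3.3, 3.8]
finger_gap: 0.0108
t 30.5 p [0.4565 0.4041 0.1687] q [ 0.725  0.292  0.03   1.308 -0.     0.609] F [ 0.1 -3.3  3.8] gap 0.0108
toolx [-1.158e-01  9.933e-01 -2.000e-04] tooly [9.933e-01 1.158e-01 6.000e-04] toolz [ 6.e-04 -1.e-04 -1.e+00]
clock: 31.3
ee_pos: [0.457, 0.4049, 0.2453]
tcp_rot: [0.665, 0.747, 0.002, 0.0]
force: [0.6, 0.8, -5.6]
finger_gap: 0.0106
t 31.3 p [0.457  0.4049 0.2453] q [0.725 0.291 0.195 1.472 0.    0.609] F [ 0.6  0.8 -5.6] gap 0.0106
toolx [-0.1159  0.9933  0.002 ] tooly [0.9933 0.1159 0.0027] toolz [ 0.0025  0.0023 -1.    ]
```

```bash

python3 -c "
from h import *
go(.56,.06,.245,90)"
```

```text
go (0.56, 0.06, 0.245, 90) dp [-3.545e+02  6.230e+01 -2.000e-01] ang [ 0.003 -0.002  0.116] rows 8
```

```bash

python3 -m inch '[{"hand":-1,"dp":[-15,3,0],"angular":[0,0,0.005]},{"hand":-1,"dp":[-45,8,0],"angular":[0,0,0.015]},{"hand":-1,"dp":[-85,15,0],"angular":[0,0,0.028]},{"hand":-1,"dp":[-125,22,0],"angular":[0,0,0.041]},{"hand":-1,"dp":[-165,29,0],"angular":[0,0,0.054]},{"hand":-1,"dp":[-205,36,0],"angular":[0,0,0.067]},{"hand":-1,"dp":[-245,43,0],"angular":[0,0,0.08]},{"hand":-1,"dp":[-285,50,0],"angular":[0,0,0.093]},{"hand":-1,"dp":[-320,56,0],"angular":[0,0,0.105]},{"hand":-1,"dp":[-343,60,0],"angular":[0,0,0.112]},{"hand":-1,"dp":[-354,62,0],"angular":[0,0,0.116]},{"hand":-1,"dp":[-354,62,0],"angular":[0,0,0.116]}]'
python3 -c "
from h import *
stt();go(.56,.06,.026,90)
W,im=coverfit('top','top2.png',zo=.221,cen=(.56,.06))
im,d,T,c=snap('side','side2.png')"
```

```text
clock: 32.5
ee_pos: [0.5589, 0.0583, 0.2426]
tcp_rot: [0.708, 0.706, -0.0, -0.0]
force: [-0.7, 1.2, -6.1]
finger_gap: 0.0108
t 32.5 p [0.5589 0.0583 0.2426] q [0.104 0.198 0.071 1.445 0.    0.106] F [-0.7  1.2 -6.1] gap 0.0108
toolx [ 2.4e-03  1.0e+00 -1.0e-04] tooly [ 1.     -0.0024 -0.001 ] toolz [-1.e-03 -1.e-04 -1.e+00]
go (0.56, 0.06, 0.026, 90) dp [  1.7   1.3 216.6] ang [-0.001  0.    -0.002] rows 5
plate 2679 [0.5593 0.0599] 236.6 224.0 -0.18 z 0.2239
```

View pics/side2.png

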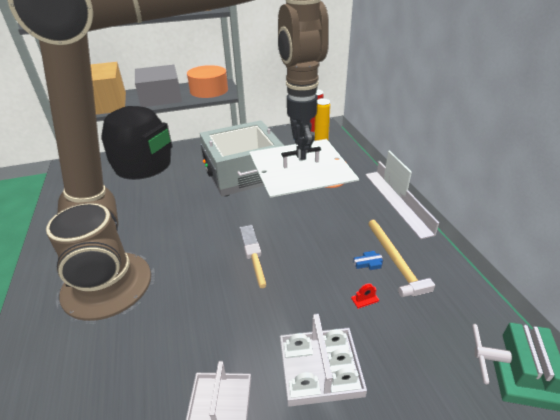

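View pics/top2.png

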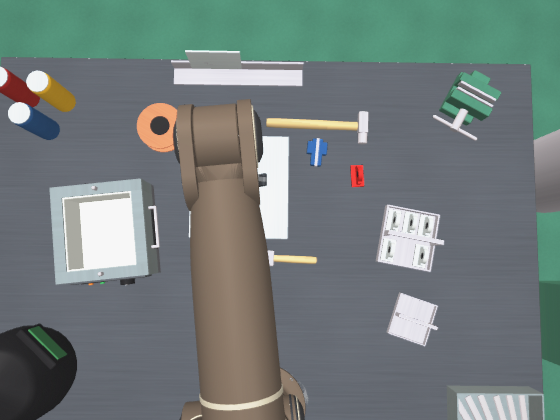

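```bash

python3 -m inch '[{"hand":-1,"dp":[1,1,20],"angular":[0,0,0]},{"hand":-1,"dp":[1,1,55],"angular":[0,0,0]},{"hand":-1,"dp":[1,1,95],"angular":[0,0,0]},{"hand":-1,"dp":[1,1,135],"angular":[0,0,0]},{"hand":-1,"dp":[1,1,170],"angular":[0,0,0]},{"hand":-1,"dp":[1,1,193],"angular":[0,0,0]},{"hand":-1,"dp":[1,1,205],"angular":[0,0,0]},{"hand":-1,"dp":[1,1,211],"angular":[0,0,0]},{"hand":-1,"dp":[1,1,214],"angular":[0,0,0]},{"hand":-1,"dp":[1,1,216],"angular":[0,0,0]},{"hand":-1,"dp":[1,1,216],"angular":[0,0,0]}]'
python3 -c "
from h import *
stt()
im,d,T,c=snap('top'); W=cloud(d,T,c);z=W[...,2];cen=(.457,.403)
rim=(z>.138)&(z<.152)&(np.hypot(W[...,0]-cen[0],W[...,1]-cen[1])<.18)
print('rim',rect(W,rim), np.median(z[rim]))
fl=(z>.03)&(z<.05)&(abs(W[...,0]-cen[0])<.1)&(abs(W[...,1]-cen[1])<.1); print('floor',rect(W,fl),np.median(z[fl]))
p=(z>.155)&(z<.17)&(np.hypot(W[...,0]-cen[0],W[...,1]-cen[1])<.14)
k,lab=cv2.connectedComponents(p.astype(np.uint8))
for i in range(1,k): print('pin',(lab==i).sum(),W[lab==i].mean(0))
"
```

```text
clock: 33.7
ee_pos: [0.5608, 0.0611, 0.0283]
tcp_rot: [0.707, 0.707, 0.001, 0.001]
force: [-0.3, 0.7, -6.0]
finger_gap: 0.0107
t 33.7 p [0.5608 0.0611 0.0283] q [ 0.108  0.273 -0.313  0.983  0.     0.108] F [-0.3  0.7 -6. ] gap 0.0107
toolx [-3.e-04  1.e+00  4.e-04] tooly [1.0e+00 3.0e-04 1.8e-03] toolz [ 1.8e-03  4.0e-04 -1.0e+00]
rim (array([0.45729443, 0.40498285]), 236.48330688476562, 227.80242919921875, 6.4918694496154785) 0.14543955506961237
floor (array([0.4590502 , 0.39075476]), 195.0938262939453, 174.32908630371094, -83.71213865280151) 0.04168330539269949
pin 19 [0.5599354  0.41481397 0.16151208]
pin 16 [0.35380333 0.39066935 0.16193216]
```

```bash

python3 -m inch '[{"hand":-1,"dp":[0,0,2],"angular":[0,0,0]},{"hand":-1,"dp":[0,0,4],"angular":[0,0,0]},{"hand":-1,"dp":[0,0,5],"angular":[0,0,0]},{"hand":-1,"dp":[0,0,5],"angular":[0,0,0]}]'
python3 -c "
from h import *
stt()"
```

```text
clock: 34.15
ee_pos: [0.5605, 0.0609, 0.0236]
tcp_rot: [0.707, 0.707, 0.001, 0.0]
force: [-4.6, -0.9, 5.2]
finger_gap: 0.0106
t 34.15 p [0.5605 0.0609 0.0236] q [ 0.108  0.276 -0.32   0.973  0.     0.108] F [-4.6 -0.9  5.2] gap 0.0106
toolx [-1.e-04  1.e+00  3.e-04] tooly [1.0e+00 1.0e-04 1.7e-03] toolz [ 1.7e-03  3.0e-04 -1.0e+00]
```

```bash

python3 -m inch '[{"hand":0.2,"dp":[0,0,0],"angular":[0,0,0]},{"hand":0.2,"dp":[0,0,0],"angular":[0,0,0]},{"hand":0.2,"dp":[0,0,0],"angular":[0,0,0]},{"hand":0.2,"dp":[0,0,0],"angular":[0,0,0]},{"hand":0.2,"dp":[0,0,-25],"angular":[0,0,0]},{"hand":0.2,"dp":[0,0,-60],"angular":[0,0,0]},{"hand":0.2,"dp":[0,0,-110],"angular":[0,0,0]},{"hand":0.2,"dp":[0,0,-160],"angular":[0,0,0]},{"hand":0.2,"dp":[0,0,-185],"angular":[0,0,0]},{"hand":0.2,"dp":[0,0,-185],"angular":[0,0,0]},{"hand":0.2,"dp":[0,0,-185],"angular":[0,0,0]}]'
python3 -c "
from h import *
stt();go(.4516,-.386,.205,-10.5)"
```

```text
clock: 35.25
ee_pos: [0.5603, 0.0609, 0.2074]
tcp_rot: [0.707, 0.707, 0.001, 0.0]
force: [1.0, -0.4, -2.1]
finger_gap: 0.0515
t 35.25 p [0.5603 0.0609 0.2074] q [ 0.108  0.199 -0.005  1.366  0.     0.108] F [ 1.  -0.4 -2.1] gap 0.0515
toolx [-2.e-04  1.e+00  3.e-04] tooly [1.0e+00 2.0e-04 1.2e-03] toolz [ 1.2e-03  3.0e-04 -1.0e+00]
go (0.4516, -0.386, 0.205, -10.5) dp [-446.9 -108.8    2.1] ang [ 1.000e-03 -1.000e-03  1.754e+00] rows 12
```

```bash

python3 -m inch '[{"hand":0.2,"dp":[-447,-109,0],"angular":[0,0,1.754]},{"hand":0.2,"dp":[-447,-109,0],"angular":[0,0,1.754]},{"hand":0.2,"dp":[-447,-109,0],"angular":[0,0,1.754]},{"hand":0.2,"dp":[-447,-109,0],"angular":[0,0,1.754]},{"hand":0.2,"dp":[-447,-109,0],"angular":[0,0,1.754]},{"hand":0.2,"dp":[-447,-109,0],"angular":[0,0,1.754]},{"hand":0.2,"dp":[-447,-109,0],"angular":[0,0,1.754]},{"hand":0.2,"dp":[-447,-109,0],"angular":[0,0,1.754]},{"hand":0.2,"dp":[-447,-109,0],"angular":[0,0,1.754]},{"hand":0.2,"dp":[-447,-109,0],"angular":[0,0,1.754]},{"hand":0.2,"dp":[-447,-109,0],"angular":[0,0,1.754]},{"hand":0.2,"dp":[-447,-109,0],"angular":[0,0,1.754]}]'
python3 -c "
from h import *
stt();go(.4516,-.386,.205,-10.5)"
```

```text
clock: 36.45
ee_pos: [0.4499, -0.3864, 0.2043]
tcp_rot: [0.995, -0.095, -0.002, -0.001]
force: [-0.5, 0.2, 0.5]
finger_gap: 0.0509
t 36.45 p [ 0.4499 -0.3864  0.2043] q [-0.71   0.26   0.066  1.381  0.     1.051] F [-0.5  0.2  0.5] gap 0.0509
toolx [ 0.982  -0.1889 -0.0036] tooly [-0.1889 -0.982  -0.0024] toolz [-0.0031  0.0031 -1.    ]
go (0.4516, -0.386, 0.205, -10.5) dp [ 1.6 -0.8 -0.7] ang [-0.002  0.004 -0.007] rows 1
```

```bash

python3 -m inch '[{"hand":0.2,"dp":[0,0,0],"angular":[0,0,0]}]'
python3 -c "
from h import *
stt();trayfit('w6.png');go(.4516,-.386,.07,-10.4)"
```

```text
clock: 36.55
ee_pos: [0.4503, -0.3859, 0.2048]
tcp_rot: [0.996, -0.092, -0.001, -0.001]
force: [-0.9, 0.5, -0.9]
finger_gap: 0.0516
t 36.55 p [ 0.4503 -0.3859  0.2048] q [-0.709  0.26   0.066  1.381  0.     1.046] F [-0.9  0.5 -0.9] gap 0.0516
toolx [ 0.9831 -0.1828 -0.0031] tooly [-0.1828 -0.9831 -0.0021] toolz [-0.0027  0.0026 -1.    ]
tray 3874 [ 0.4518 -0.3854] 156.6 143.5 -10.5 0.0247
bar 2953 [ 0.4522 -0.3851] 143.2 12.2 79.3 0.0889
tray_handle tip 0.81 [ 0.4531 -0.3849  0.0836] [283 202]
tray_handle tip 0.79 [ 0.2398 -0.3924  0.0607] [ 42 247]
go (0.4516, -0.386, 0.07, -10.4) dp [  1.2   0.4 135.6] ang [-0.001  0.002  0.001] rows 3
```

View pics/w6.png

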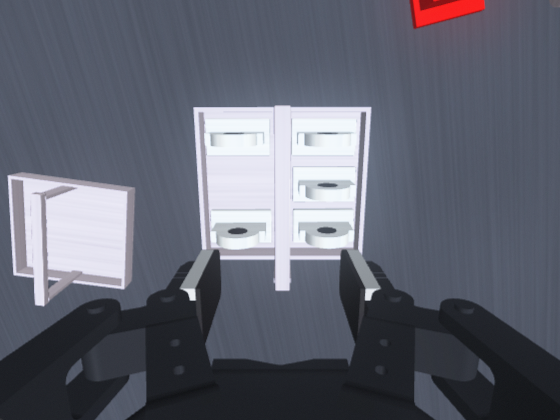

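```bash

python3 -m inch '[{"hand":-0.3,"dp":[1,0,40],"angular":[0,0,0]},{"hand":-0.3,"dp":[1,0,80],"angular":[0,0,0]},{"hand":-0.3,"dp":[1,0,110],"angular":[0,0,0]},{"hand":-0.3,"dp":[1,0,128],"angular":[0,0,0]},{"hand":-0.3,"dp":[1,0,134],"angular":[0,0,0]},{"hand":-0.3,"dp":[1,0,134],"angular":[0,0,0]},{"hand":-0.3,"dp":[1,0,134],"angular":[0,0,0]}]'
python3 -c "
from h import *
stt();go(.4518,-.386,.067,-10.5)"
```

```text
clock: 37.35
ee_pos: [0.4527, -0.3866, 0.0742]
tcp_rot: [0.996, -0.091, 0.001, 0.0]
force: [-0.5, 0.2, 0.3]
finger_gap: 0.0302
t 37.35 p [ 0.4527 -0.3866  0.0742] q [-0.707  0.298 -0.172  1.099  0.     1.046] F [-0.5  0.2  0.3] gap 0.0302
toolx [ 0.9835 -0.1811  0.0013] tooly [-1.811e-01 -9.835e-01  5.000e-04] toolz [ 1.2e-03 -7.0e-04 -1.0e+00]
go (0.4518, -0.386, 0.067, -10.5) dp [-1.  -0.4  7.2] ang [ 0.    -0.001  0.001] rows 1
```

```bash

python3 -m inch '[{"hand":-0.3,"dp":[-1,0,6],"angular":[0,0,0]},{"hand":-0.3,"dp":[-1,0,6],"angular":[0,0,0]},{"hand":-0.3,"dp":[-1,0,6],"angular":[0,0,0]}]'
python3 -c "
from h import *
stt()"

```

```text
clock: 37.65
ee_pos: [0.4512, -0.3862, 0.0676]
tcp_rot: [0.996, -0.091, 0.0, 0.0]
force: [-1.2, 0.3, 0.7]
finger_gap: 0.03
t 37.65 p [ 0.4512 -0.3862  0.0676] q [-0.708  0.3   -0.184  1.085  0.     1.046] F [-1.2  0.3  0.7] gap 0.03
toolx [ 9.833e-01 -1.818e-01  6.000e-04] tooly [-0.1818 -0.9833  0.    ] toolz [ 6.e-04 -2.e-04 -1.e+00]
```

Close, then lift slowly.

```bash

python3 -m inch '[{"hand":-1,"dp":[0,0,0],"angular":[0,0,0]},{"hand":-1,"dp":[0,0,0],"angular":[0,0,0]},{"hand":-1,"dp":[0,0,0],"angular":[0,0,0]},{"hand":-1,"dp":[0,0,0],"angular":[0,0,0]},{"hand":-1,"dp":[0,0,0],"angular":[0,0,0]},{"hand":-1,"dp":[0,0,-4],"angular":[0,0,0]},{"hand":-1,"dp":[0,0,-10],"angular":[0,0,0]},{"hand":-1,"dp":[0,0,-18],"angular":[0,0,0]},{"hand":-1,"dp":[0,0,-25],"angular":[0,0,0]},{"hand":-1,"dp":[0,0,-30],"angular":[0,0,0]},{"hand":-1,"dp":[0,0,-30],"angular":[0,0,0]}]'
python3 -c "
from h import *
stt()
W,im=trayfit('w7.png',zo=.03)
z=W[...,2]; m=(z>.04)&(z<.065)&(np.hypot(W[...,0]-.452,W[...,1]+.386)<.12)
P=W[m]; A=np.c_[P[:,:2]-P[:,:2].mean(0),np.ones(len(P))]; 
snap('side','side3.png')"

```

```text
clock: 38.75
ee_pos: [0.4516, -0.3865, 0.0983]
tcp_rot: [0.996, -0.091, 0.001, 0.0]
force: [-0.4, 0.2, -9.8]
finger_gap: 0.0108
t 38.75 p [ 0.4516 -0.3865  0.0983] q [-0.708  0.285 -0.136  1.149  0.     1.046] F [-0.4  0.2 -9.8] gap 0.0108
toolx [ 0.9833 -0.182   0.0016] tooly [-1.820e-01 -9.833e-01  7.000e-04] toolz [ 0.0014 -0.001  -1.    ]
tray 9149 [ 0.4517 -0.3859] 157.1 144.4 -10.4 0.0552
bar 10069 [ 0.4532 -0.3656] 102.6 37.2 -89.0 0.1195
tray_handle tip 0.95 [ 0.4541 -0.3868  0.1137] [285 288]
```

View pics/side3.png

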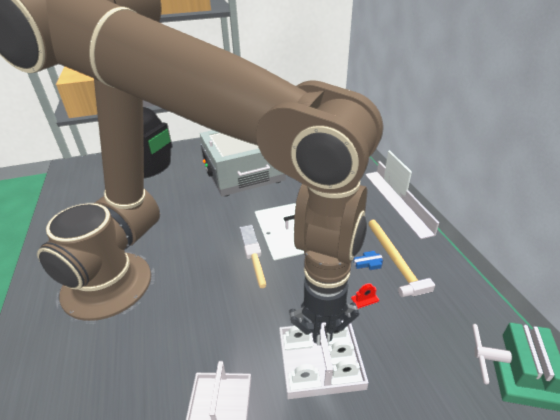

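```bash

python3 -m inch '[{"hand":-1,"dp":[0,0,-8],"angular":[0,0,0]},{"hand":-1,"dp":[0,0,-22],"angular":[0,0,0]},{"hand":-1,"dp":[0,0,-42],"angular":[0,0,0]},{"hand":-1,"dp":[0,0,-65],"angular":[0,0,0]},{"hand":-1,"dp":[0,0,-90],"angular":[0,0,0]},{"hand":-1,"dp":[0,0,-115],"angular":[0,0,0]},{"hand":-1,"dp":[0,0,-138],"angular":[0,0,0]},{"hand":-1,"dp":[0,0,-156],"angular":[0,0,0]},{"hand":-1,"dp":[0,0,-168],"angular":[0,0,0]},{"hand":-1,"dp":[0,0,-174],"angular":[0,0,0]},{"hand":-1,"dp":[0,0,-174],"angular":[0,0,0]}]'
python3 -c "
from h import *
stt();go(.4568,.4042,.272,6.6);go(.4568,0,.272,-2)"

```

```text
clock: 40.0
ee_pos: [0.4514, -0.3863, 0.2721]
tcp_rot: [0.996, -0.091, 0.001, 0.0]
force: [-0.4, -0.3, -9.5]
finger_gap: 0.0108
t 40.0 p [ 0.4514 -0.3863  0.2721] q [-0.708  0.265  0.22   1.525  0.     1.046] F [-0.4 -0.3 -9.5] gap 0.0108
toolx [ 0.9833 -0.1819  0.0013] tooly [-1.819e-01 -9.833e-01  5.000e-04] toolz [ 1.2e-03 -7.0e-04 -1.0e+00]
go (0.4568, 0.4042, 0.272, 6.6) dp [-1.385e+02 -7.783e+02 -5.000e-01] ang [ 0.001 -0.001 -0.298] rows 16
go (0.4568, 0, 0.272, -2) dp [-6.490e+01 -3.808e+02 -2.000e-01] ang [ 0.001 -0.001 -0.148] rows 8
```

```bash

python3 -m inch '[{"hand":-1,"dp":[-1.4,-8,0],"angular":[0,0,-0.003]},{"hand":-1,"dp":[-4,-24,0],"angular":[0,0,-0.009]},{"hand":-1,"dp":[-8,-47,0],"angular":[0,0,-0.018]},{"hand":-1,"dp":[-14,-77,0],"angular":[0,0,-0.03]},{"hand":-1,"dp":[-19,-108,0],"angular":[0,0,-0.041]},{"hand":-1,"dp":[-25,-143,0],"angular":[0,0,-0.055]},{"hand":-1,"dp":[-32,-177,0],"angular":[0,0,-0.068]},{"hand":-1,"dp":[-38,-212,0],"angular":[0,0,-0.081]},{"hand":-1,"dp":[-44,-246,0],"angular":[0,0,-0.094]},{"hand":-1,"dp":[-50,-281,0],"angular":[0,0,-0.108]},{"hand":-1,"dp":[-56,-315,0],"angular":[0,0,-0.121]},{"hand":-1,"dp":[-62,-349,0],"angular":[0,0,-0.134]}]'
python3 -c "
from h import *
s=stt()
a=np.radians(-10.5+np.degrees(.134));tx=np.array([np.cos(a),np.sin(a)]);ty=np.array([np.sin(a),-np.cos(a)])
d=np.array([.4568,.4042])-np.array([.4538,-.0314]);print(d@tx,d@ty,-np.radians(6.6)+a)"

```

```text
clock: 41.2
ee_pos: [0.4521, -0.0292, 0.2707]
tcp_rot: [1.0, -0.024, -0.0, -0.0]
force: [0.2, 0.1, -9.3]
finger_gap: 0.0104
t 41.2 p [ 0.4521 -0.0292  0.2707] q [-6.500e-02 -6.000e-03 -9.500e-02  1.483e+00  1.000e-03  1.553e+00] F [ 0.2  0.1 -9.3] gap 0.0104
toolx [ 9.989e-01 -4.750e-02 -8.000e-04] tooly [-4.750e-02 -9.989e-01 -8.000e-04] toolz [-8.e-04  9.e-04 -1.e+00]
-0.018452431625166407 -0.43521933294273424 -0.16445130209103032
```

```bash

python3 -m inch '[{"hand":-1,"dp":[-1.5,-35,0],"angular":[0,0,-0.013]},{"hand":-1,"dp":[-3,-70,0],"angular":[0,0,-0.026]},{"hand":-1,"dp":[-4.5,-105,0],"angular":[0,0,-0.04]},{"hand":-1,"dp":[-6,-140,0],"angular":[0,0,-0.053]},{"hand":-1,"dp":[-7.5,-175,0],"angular":[0,0,-0.066]},{"hand":-1,"dp":[-9,-210,0],"angular":[0,0,-0.079]},{"hand":-1,"dp":[-10.5,-245,0],"angular":[0,0,-0.093]},{"hand":-1,"dp":[-12,-280,0],"angular":[0,0,-0.106]},{"hand":-1,"dp":[-13.5,-315,0],"angular":[0,0,-0.119]},{"hand":-1,"dp":[-15,-350,0],"angular":[0,0,-0.132]},{"hand":-1,"dp":[-16,-382,0],"angular":[0,0,-0.145]},{"hand":-1,"dp":[-17,-405,0],"angular":[0,0,-0.153]}]'
python3 -m inch '[{"hand":-1,"dp":[-0.3,-16,0],"angular":[0,0,-0.006]},{"hand":-1,"dp":[-0.6,-25,0],"angular":[0,0,-0.009]},{"hand":-1,"dp":[-0.8,-30,0],"angular":[0,0,-0.011]},{"hand":-1,"dp":[-0.8,-30,0],"angular":[0,0,-0.011]},{"hand":-1,"dp":[-0.8,-30,0],"angular":[0,0,-0.011]},{"hand":-1,"dp":[-0.8,-30,0],"angular":[0,0,-0.011]}]'
cat >> h.py <<'E'
def rimpins(cam,fn=None,cen=(.457,.403)):
    im,d,T,c=snap(cam,fn); W=cloud(d,T,c);z=W[...,2]
    p=(z>.153)&(z<.17)&(np.hypot(W[...,0]-cen[0],W[...,1]-cen[1])<.14)
    k,lab=cv2.connectedComponents(p.astype(np.uint8))
    for i in range(1,k):
        q=lab==i
        if q.sum()>5: print('pin',q.sum(),np.round(W[q].mean(0),4),'px',np.round(np.argwhere(q).mean(0)[::-1]))
    return W,im
E
python3 -c "
from h import *
stt();go(.4568,.4042,.272,6.6)
W,im=rimpins('wrist','w8.png')
W,im=rimpins('top','top3.png');z=W[...,2]
m=(z>.215)&(z<.24)&(np.hypot(W[...,0]-.457,W[...,1]-.403)<.13); 
if m.sum()>50: print('tray',rect(W,m))
snap('side','side4.png')
"

```

```text
clock: 42.4
ee_pos: [0.4545, 0.3761, 0.2703]
tcp_rot: [0.999, 0.053, -0.001, -0.0]
force: [0.5, -0.6, -9.2]
finger_gap: 0.0108
clock: 43.0
ee_pos: [0.4528, 0.4025, 0.2716]
tcp_rot: [0.998, 0.057, 0.0, -0.0]
force: [1.0, -0.5, -9.5]
finger_gap: 0.0108
t 43.0 p [0.4528 0.4025 0.2716] q [ 0.727  0.29   0.252  1.533 -0.     2.184] F [ 1.  -0.5 -9.5] gap 0.0108
toolx [9.935e-01 1.137e-01 4.000e-04] tooly [ 0.1137 -0.9935 -0.    ] toolz [ 4.e-04  1.e-04 -1.e+00]
go (0.4568, 0.4042, 0.272, 6.6) dp [ 4.2 -1.2 -0.4] ang [-0.    -0.    -0.001] rows 1
pin 79 [0.5606 0.418  0.1618] px [426. 203.]
pin 20 [0.56   0.4147 0.1609] px [ 94. 188.]
pin 17 [0.354  0.3904 0.1614] px [100. 273.]
tray (array([0.45333289, 0.4021297 ]), 155.99273681640625, 146.4522705078125, 6.494379997253418)
```

View pics/w8.png

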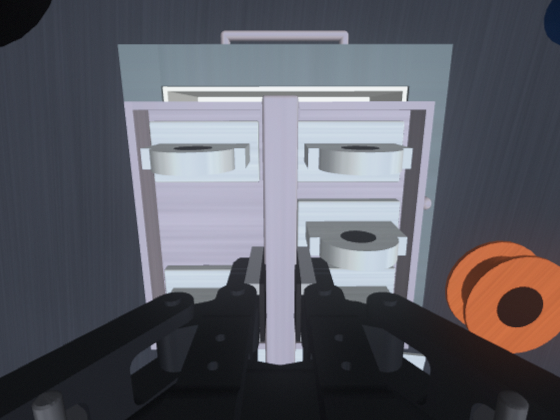

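View pics/side4.png

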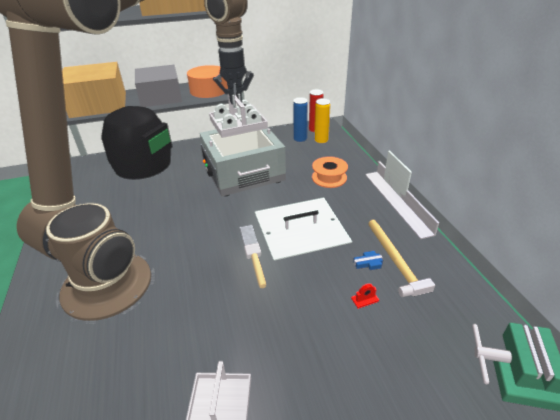

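View pics/top3.png

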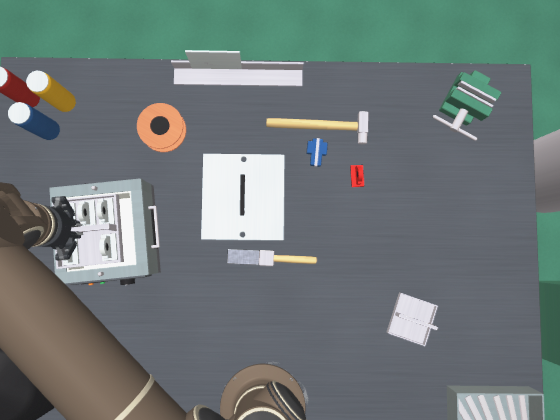

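```bash

python3 -m inch '[{"hand":-1,"dp":[3.5,-1.2,0],"angular":[0,0,0]},{"hand":-1,"dp":[3.5,-1.2,0],"angular":[0,0,0]},{"hand":-1,"dp":[3.5,-1.2,0],"angular":[0,0,0]},{"hand":-1,"dp":[3.5,-1.2,8],"angular":[0,0,0]},{"hand":-1,"dp":[3.5,-1.2,20],"angular":[0,0,0]},{"hand":-1,"dp":[3.5,-1.2,34],"angular":[0,0,0]},{"hand":-1,"dp":[3.5,-1.2,45],"angular":[0,0,0]},{"hand":-1,"dp":[3.5,-1.2,50],"angular":[0,0,0]},{"hand":-1,"dp":[3.5,-1.2,50],"angular":[0,0,0]}]'
python3 -c "
from h import *
stt();go(.4568,.4038,.1076,6.6)
W,im=rimpins('wrist','w9.png')
W,im=rimpins('top');cv2.imwrite('pics/crop3.png',cv2.resize(im[160:300,30:190],None,fx=4,fy=4,interpolation=cv2.INTER_CUBIC))
"

```

```text
clock: 44.05
ee_pos: [0.4555, 0.4046, 0.22]
tcp_rot: [0.998, 0.057, -0.001, 0.001]
force: [-0.3, 0.1, -9.1]
finger_gap: 0.0104
t 44.05 p [0.4555 0.4046 0.22  ] q [0.726 0.29  0.139 1.422 0.    2.182] F [-0.3  0.1 -9.1] gap 0.0104
toolx [ 0.9934  0.1148 -0.0016] tooly [ 0.1148 -0.9934  0.0011] toolz [-0.0014 -0.0012 -1.    ]
go (0.4568, 0.4038, 0.1076, 6.6) dp [  1.4   0.9 112.4] ang [ 0.001  0.002 -0.   ] rows 3
pin 16607 [0.4091 0.415  0.1587] px [203. 200.]
pin 10693 [0.495  0.444  0.1606] px [355. 170.]
pin 292 [0.3554 0.3946 0.1597] px [111. 225.]
pin 288 [0.5584 0.418  0.1598] px [451. 226.]
pin 7 [0.5303 0.4062 0.1691] px [406. 244.]
pin 1749 [0.5157 0.3801 0.1632] px [371. 278.]
pin 17 [0.4803 0.3875 0.1552] px [315. 256.]
pin 19 [0.5599 0.4146 0.1621] px [ 93. 187.]
pin 119 [0.4676 0.3341 0.1621] px [125. 226.]
pin 451 [0.5037 0.3782 0.1637] px [107. 211.]
pin 99 [0.511  0.4381 0.1609] px [ 83. 208.]
pin 6 [0.4701 0.4149 0.1661] px [ 91. 224.]
pin 1042 [0.4169 0.3939 0.1604] px [100. 247.]
pin 19 [0.3541 0.3904 0.1613] px [100. 273.]
```

View pics/crop3.png

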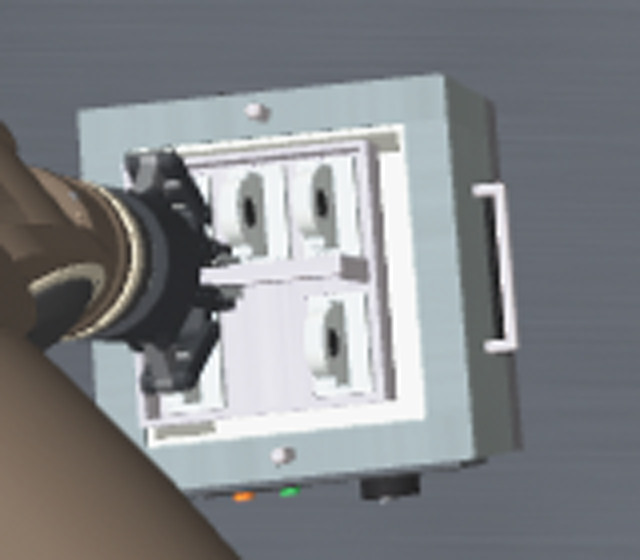

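View pics/w9.png

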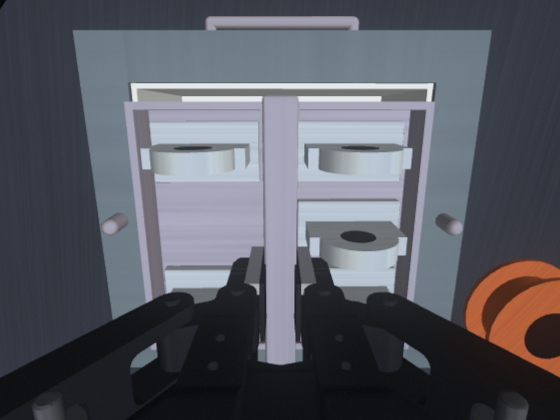

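```bash

python3 -m inch '[{"hand":-1,"dp":[1,0,6],"angular":[0,0,0]},{"hand":-1,"dp":[1,0,18],"angular":[0,0,0]},{"hand":-1,"dp":[1,0,33],"angular":[0,0,0]},{"hand":-1,"dp":[1,0,48],"angular":[0,0,0]},{"hand":-1,"dp":[1,0,63],"angular":[0,0,0]},{"hand":-1,"dp":[1,0,77],"angular":[0,0,0]},{"hand":-1,"dp":[1,0,88],"angular":[0,0,0]},{"hand":-1,"dp":[1,0,96],"angular":[0,0,0]},{"hand":-1,"dp":[1,0,101],"angular":[0,0,0]},{"hand":-1,"dp":[1,0,104],"angular":[0,0,0]},{"hand":-1,"dp":[1,0,104],"angular":[0,0,0]}]'
python3 -c "
from h import *
stt();go(.4568,.4040,.1076,6.6)
im,d,T,c=snap('top');cv2.imwrite('pics/crop4.png',cv2.resize(im[160:300,30:190],None,fx=4,fy=4,interpolation=cv2.INTER_CUBIC))
"

```

```text
clock: 45.25
ee_pos: [0.457, 0.4052, 0.1173]
tcp_rot: [0.998, 0.057, 0.0, -0.0]
force: [0.1, -1.2, -9.4]
finger_gap: 0.0108
t 45.25 p [0.457  0.4052 0.1173] q [ 0.725  0.308 -0.062  1.2    0.     2.181] F [ 0.1 -1.2 -9.4] gap 0.0108
toolx [9.934e-01 1.147e-01 2.000e-04] tooly [ 1.147e-01 -9.934e-01 -2.000e-04] toolz [ 2.e-04  2.e-04 -1.e+00]
go (0.4568, 0.404, 0.1076, 6.6) dp [-0.3  1.2  9.7] ang [-0. -0. -0.] rows 1
```

View pics/crop4.png

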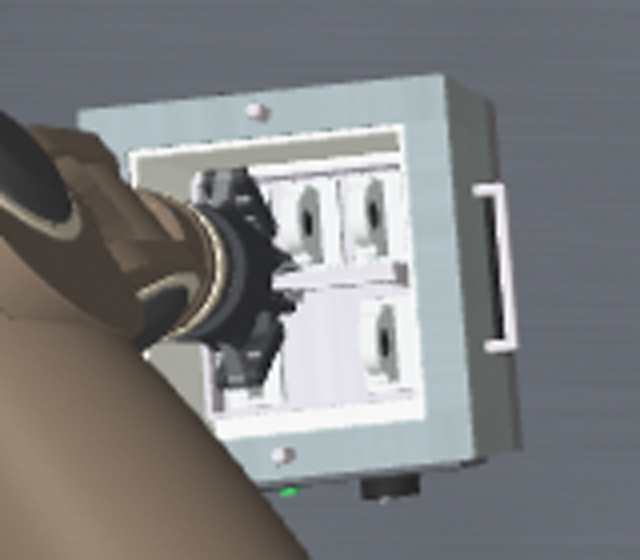

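```bash

python3 -m inch '[{"hand":-1,"dp":[0,0.5,3],"angular":[0,0,0]},{"hand":-1,"dp":[0,0.5,6],"angular":[0,0,0]},{"hand":-1,"dp":[0,0.5,7],"angular":[0,0,0]},{"hand":-1,"dp":[0,0.5,8],"angular":[0,0,0]},{"hand":-1,"dp":[0,0.5,8],"angular":[0,0,0]}]'
python3 -c "
from h import *
stt()"

```

```text
clock: 45.8
ee_pos: [0.457, 0.4046, 0.1092]
tcp_rot: [0.998, 0.057, -0.0, 0.0]
force: [-0.6, 0.0, -8.9]
finger_gap: 0.0108
t 45.8 p [0.457  0.4046 0.1092] q [ 0.725  0.311 -0.077  1.184  0.     2.18 ] F [-0.6  0.  -8.9] gap 0.0108
toolx [ 0.9934  0.1148 -0.    ] tooly [ 0.1148 -0.9934  0.    ] toolz [-0. -0. -1.]
```

```bash

python3 -m inch '[{"hand":-1,"dp":[0,0,1],"angular":[0,0,0]},{"hand":-1,"dp":[0,0,2],"angular":[0,0,0]},{"hand":-1,"dp":[0,0,2],"angular":[0,0,0]}]'
python3 -c "
from h import *
stt()"

```

```text
clock: 46.1
ee_pos: [0.457, 0.4048, 0.1077]
tcp_rot: [0.998, 0.058, 0.0, -0.0]
force: [-1.3, -0.6, -5.5]
finger_gap: 0.0107
t 46.1 p [0.457  0.4048 0.1077] q [ 0.725  0.311 -0.079  1.18   0.     2.18 ] F [-1.3 -0.6 -5.5] gap 0.0107
toolx [9.934e-01 1.149e-01 5.000e-04] tooly [ 1.149e-01 -9.934e-01 -6.000e-04] toolz [ 4.e-04  6.e-04 -1.e+00]
```

```bash

python3 -m inch '[{"hand":-1,"dp":[0,0,1],"angular":[0,0,0]},{"hand":-1,"dp":[0,0,1.5],"angular":[0,0,0]},{"hand":-1,"dp":[0,0,1.5],"angular":[0,0,0]}]'
python3 -c "
from h import *
stt()"

```

```text
clock: 46.4
ee_pos: [0.4571, 0.4048, 0.1077]
tcp_rot: [0.998, 0.057, 0.001, -0.001]
force: [-4.2, -3.4, 3.8]
finger_gap: 0.0109
t 46.4 p [0.4571 0.4048 0.1077] q [ 0.725  0.31  -0.081  1.178  0.     2.18 ] F [-4.2 -3.4  3.8] gap 0.0109
toolx [0.9934 0.1148 0.0015] tooly [ 0.1148 -0.9934 -0.0013] toolz [ 0.0014  0.0015 -1.    ]
```

```bash

python3 -m inch '[{"hand":-0.35,"dp":[0,0,0],"angular":[0,0,0]},{"hand":-0.35,"dp":[0,0,0],"angular":[0,0,0]},{"hand":-0.35,"dp":[0,0,0],"angular":[0,0,0]},{"hand":-0.35,"dp":[0,0,-10],"angular":[0,0,0]},{"hand":-0.35,"dp":[0,0,-30],"angular":[0,0,0]},{"hand":-0.35,"dp":[0,0,-70],"angular":[0,0,0]},{"hand":-0.35,"dp":[0,0,-120],"angular":[0,0,0]},{"hand":0.2,"dp":[0,0,-160],"angular":[0,0,0]},{"hand":0.2,"dp":[0,0,-170],"angular":[0,0,0]},{"hand":0.2,"dp":[0,0,-170],"angular":[0,0,0]}]'
python3 -c "
from h import *
stt()
W,im=rimpins('wrist','w10.png')
coverfit('top','top4.png',zo=0,cen=(.56,.06))
coverfit('side',zo=0,cen=(.56,.06))
go(.56,.06,.27,90)
"

```

```text
clock: 47.4
ee_pos: [0.4578, 0.4053, 0.2787]
tcp_rot: [0.998, 0.057, 0.002, -0.002]
force: [0.6, -0.3, -0.8]
finger_gap: 0.0516
t 47.4 p [0.4578 0.4053 0.2787] q [ 0.725  0.299  0.279  1.546 -0.     2.181] F [ 0.6 -0.3 -0.8] gap 0.0516
toolx [0.9934 0.1147 0.0043] tooly [ 0.1147 -0.9934 -0.003 ] toolz [ 0.004   0.0035 -1.    ]
pin 166 [0.3551 0.3945 0.1599] px [142. 203.]
pin 167 [0.5585 0.418  0.16  ] px [411. 203.]
plate 11691 [0.5664 0.0607] 358.8 345.9 -82.44 z 0.0033
pin? 333 [0.4046 0.0482 0.0177] px [247. 253.]
bar 194 [0.5605 0.0617] 109.4 11.1 0.74 z 0.0505
plate 6578 [0.5685 0.0606] 358.5 341.0 -85.31 z 0.0034
pin? 184 [0.4045 0.0457 0.0183] px [252. 236.]
bar 171 [0.5605 0.0577] 108.7 15.5 1.33 z 0.0491
go (0.56, 0.06, 0.27, 90) dp [ 63.1 353.9   4.5] ang [-0.     0.002 -1.456] rows 10
```

View pics/w10.png

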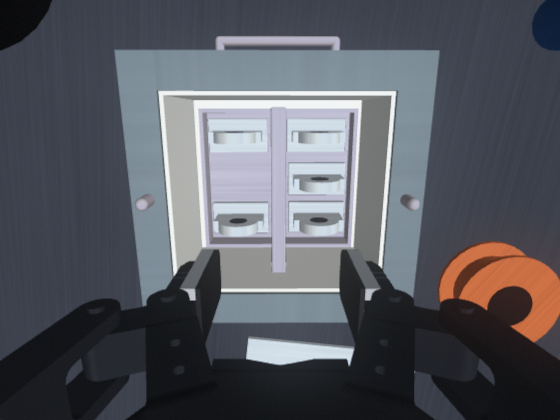

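View pics/top4.png

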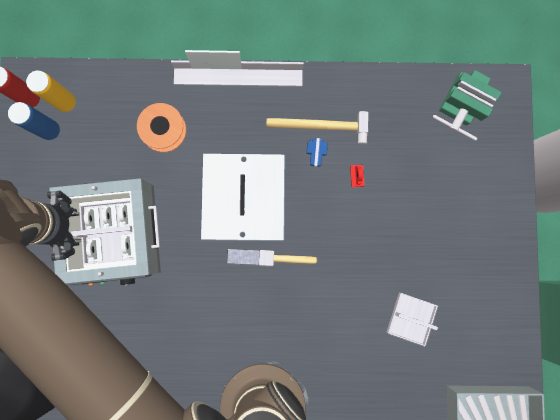

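```bash

python3 -m inch '[{"hand":0.2,"dp":[63,354,0],"angular":[0,0,-1.46]},{"hand":0.2,"dp":[63,354,0],"angular":[0,0,-1.46]},{"hand":0.2,"dp":[63,354,0],"angular":[0,0,-1.46]},{"hand":0.2,"dp":[63,354,0],"angular":[0,0,-1.46]},{"hand":0.2,"dp":[63,354,0],"angular":[0,0,-1.46]},{"hand":0.2,"dp":[63,354,0],"angular":[0,0,-1.46]},{"hand":0.2,"dp":[63,354,0],"angular":[0,0,-1.46]},{"hand":0.2,"dp":[63,354,0],"angular":[0,0,-1.46]},{"hand":0.2,"dp":[63,354,100],"angular":[0,0,-1.46]},{"hand":0.2,"dp":[63,354,100],"angular":[0,0,-1.46]},{"hand":0.2,"dp":[63,354,100],"angular":[0,0,-1.46]},{"hand":0.2,"dp":[63,354,100],"angular":[0,0,-1.46]}]'
python3 -m inch '[{"hand":0.2,"dp":[0,0,0],"angular":[0,0,0]}]'
python3 -c "
from h import *
stt()
im,d,T,c=snap('wrist','w11.png');W=cloud(d,T,c);z=W[...,2];find('wrist','cover_handle',T,c)
m=(z>.035)&(z<.06)&(abs(W[...,0]-.56)<.08)&(abs(W[...,1]-.06)<.03);print('bar',m.sum(),rect(W,m),np.median(z[m]))
go(.5605,.061,.0245,90.5)
"

```

```text
clock: 48.75
ee_pos: [0.5576, 0.0597, 0.1718]
tcp_rot: [0.706, 0.708, -0.003, -0.002]
force: [0.1, -0.4, 0.9]
finger_gap: 0.0513
clock: 48.85
ee_pos: [0.5603, 0.0603, 0.1756]
tcp_rot: [0.706, 0.708, 0.0, -0.0]
force: [0.3, -0.5, 0.5]
finger_gap: 0.0512
t 48.85 p [0.5603 0.0603 0.1756] q [ 0.107  0.204 -0.069  1.299  0.     0.104] F [ 0.3 -0.5  0.5] gap 0.0512
toolx [-3.3e-03  1.0e+00  1.0e-04] tooly [ 1.0e+00  3.3e-03 -1.0e-04] toolz [-1.e-04  1.e-04 -1.e+00]
cover_handle tip 0.58 [0.5558 0.0686 0.0421] [288 191]
bar 2091 (array([0.56054706, 0.06279921]), 108.99559020996094, 11.800745010375977, -0.0516357421875) 0.04874769738183293
go (0.5605, 0.061, 0.0245, 90.5) dp [  0.5  -1.  152.4] ang [ 0.002 -0.    -0.005] rows 4
```

View pics/w11.png

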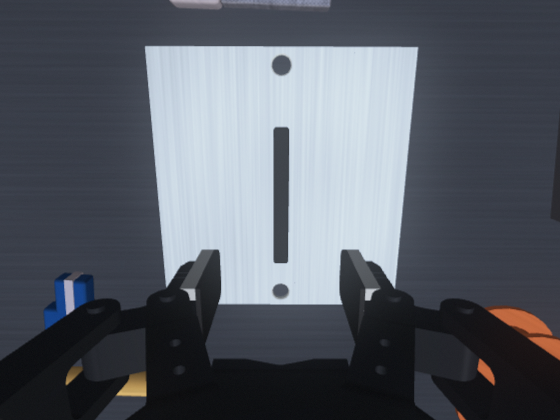

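```bash

python3 -m inch '[{"hand":0.2,"dp":[0.5,0,45],"angular":[0,0,0.003]},{"hand":0.2,"dp":[0.5,0,90],"angular":[0,0,0.003]},{"hand":0.2,"dp":[0.5,0,125],"angular":[0,0,0.003]},{"hand":0.2,"dp":[0.5,0,142],"angular":[0,0,0.003]},{"hand":0.2,"dp":[0.5,0,150],"angular":[0,0,0.003]},{"hand":0.2,"dp":[0.5,0,150],"angular":[0,0,0.003]},{"hand":0.2,"dp":[0.5,0,150],"angular":[0,0,0.003]}]'
python3 -c "
from h import *
stt()
go(.5605,.061,.0245,90)
"

```

```text
clock: 49.65
ee_pos: [0.5616, 0.0609, 0.0274]
tcp_rot: [0.707, 0.708, 0.001, 0.001]
force: [0.0, 1.0, 0.9]
finger_gap: 0.0512
t 49.65 p [0.5616 0.0609 0.0274] q [ 0.108  0.274 -0.314  0.98   0.     0.107] F [0.  1.  0.9] gap 0.0512
toolx [-1.2e-03  1.0e+00  4.0e-04] tooly [1.     0.0012 0.0028] toolz [ 2.8e-03  4.0e-04 -1.0e+00]
go (0.5605, 0.061, 0.0245, 90) dp [ 0.1 -1.1  2.9] ang [ 0.003 -0.     0.001] rows 1
```

```bash

python3 -m inch '[{"hand":0.2,"dp":[0,-0.8,3],"angular":[0.001,0,0.001]},{"hand":0.2,"dp":[0,-0.8,3],"angular":[0.001,0,0.001]},{"hand":0.2,"dp":[0,-0.8,3],"angular":[0.001,0,0.001]},{"hand":-1,"dp":[0,-0.8,3],"angular":[0.001,0,0.001]},{"hand":-1,"dp":[0,-0.8,3],"angular":[0.001,0,0.001]},{"hand":-1,"dp":[0,-0.8,3],"angular":[0.001,0,0.001]},{"hand":-1,"dp":[0,-0.8,3],"angular":[0.001,0,0.001]},{"hand":-1,"dp":[0,-0.8,3],"angular":[0.001,0,0.001]},{"hand":-1,"dp":[0,-0.8,3],"angular":[0.001,0,0.001]}]'
python3 -c "
from h import *
stt()
"
python3 -m inch '[{"hand":-1,"dp":[0,0,-10],"angular":[0,0,0]},{"hand":-1,"dp":[0,0,-28],"angular":[0,0,0]},{"hand":-1,"dp":[0,0,-55],"angular":[0,0,0]},{"hand":-1,"dp":[0,0,-90],"angular":[0,0,0]},{"hand":-1,"dp":[0,0,-125],"angular":[0,0,0]},{"hand":-1,"dp":[0,0,-160],"angular":[0,0,0]},{"hand":-1,"dp":[0,0,-190],"angular":[0,0,0]},{"hand":-1,"dp":[0,0,-210],"angular":[0,0,0]},{"hand":-1,"dp":[0,0,-220],"angular":[0,0,0]},{"hand":-1,"dp":[0,0,-220],"angular":[0,0,0]}]'
python3 -c "
from h import *
stt()
go(.4567,.4044,.245,96.6)
"

```

```text
clock: 50.55
ee_pos: [0.5595, 0.0609, 0.023]
tcp_rot: [0.707, 0.707, -0.0, -0.0]
force: [-0.8, 1.2, 3.6]
finger_gap: 0.0107
t 50.55 p [0.5595 0.0609 0.023 ] q [ 0.108  0.277 -0.321  0.974  0.001  0.108] F [-0.8  1.2  3.6] gap 0.0107
toolx [-3.e-04  1.e+00  5.e-04] tooly [ 1.e+00  3.e-04 -6.e-04] toolz [-6.e-04  5.e-04 -1.e+00]
clock: 51.55
ee_pos: [0.5599, 0.0606, 0.2435]
tcp_rot: [0.707, 0.707, 0.0, 0.0]
force: [-0.3, 0.5, -6.8]
finger_gap: 0.0106
t 51.55 p [0.5599 0.0606 0.2435] q [0.108 0.2   0.075 1.446 0.    0.108] F [-0.3  0.5 -6.8] gap 0.0106
toolx [-2.e-04  1.e+00  0.e+00] tooly [1.e+00 2.e-04 1.e-04] toolz [ 1.e-04  0.e+00 -1.e+00]
go (0.4567, 0.4044, 0.245, 96.6) dp [ 343.8 -103.1   -1.5] ang [ 0.    -0.    -0.115] rows 8
```

```bash

python3 -m inch '[{"hand":-1,"dp":[14,-4,-1],"angular":[0,0,-0.005]},{"hand":-1,"dp":[42,-13,-1],"angular":[0,0,-0.014]},{"hand":-1,"dp":[80,-24,-1],"angular":[0,0,-0.027]},{"hand":-1,"dp":[118,-36,-1],"angular":[0,0,-0.04]},{"hand":-1,"dp":[156,-47,-1],"angular":[0,0,-0.053]},{"hand":-1,"dp":[194,-59,-1],"angular":[0,0,-0.066]},{"hand":-1,"dp":[232,-70,-1],"angular":[0,0,-0.079]},{"hand":-1,"dp":[270,-82,-1],"angular":[0,0,-0.091]},{"hand":-1,"dp":[305,-93,-1],"angular":[0,0,-0.103]},{"hand":-1,"dp":[330,-100,-1],"angular":[0,0,-0.112]},{"hand":-1,"dp":[343.5,-104,-1],"angular":[0,0,-0.116]},{"hand":-1,"dp":[343.5,-104,-1],"angular":[0,0,-0.116]}]'
python3 -m inch '[{"hand":-1,"dp":[0,0,0],"angular":[0,0,0]},{"hand":-1,"dp":[0,0,0],"angular":[0,0,0]},{"hand":-1,"dp":[0,0,0],"angular":[0,0,0]}]'
python3 -c "
from h import *
stt()
go(.4556,.4042,.168,96.65)
coverfit('top','top5.png',zo=.222)
im,d,T,c=snap('wrist','w12.png')
"

```

```text
clock: 52.75
ee_pos: [0.4541, 0.4057, 0.242]
tcp_rot: [0.664, 0.748, -0.002, -0.001]
force: [0.2, -1.3, -6.2]
finger_gap: 0.0107
clock: 53.05
ee_pos: [0.456, 0.4031, 0.244]
tcp_rot: [0.665, 0.746, -0.0, -0.0]
force: [0.7, -0.1, -5.9]
finger_gap: 0.0108
t 53.05 p [0.456  0.4031 0.244 ] q [0.724 0.29  0.192 1.473 0.    0.609] F [ 0.7 -0.1 -5.9] gap 0.0108
toolx [-0.1144  0.9934 -0.    ] tooly [ 9.934e-01  1.144e-01 -8.000e-04] toolz [-8.e-04 -1.e-04 -1.e+00]
go (0.4556, 0.4042, 0.168, 96.65) dp [ 1.1 -0.2 76. ] ang [-0.001  0.    -0.001] rows 2
plate 7577 [0.4577 0.4042] 236.3 225.8 6.47 z 0.2266
bar 233 [0.4575 0.4016] 109.6 18.9 6.81 z 0.2709
```

View pics/w12.png

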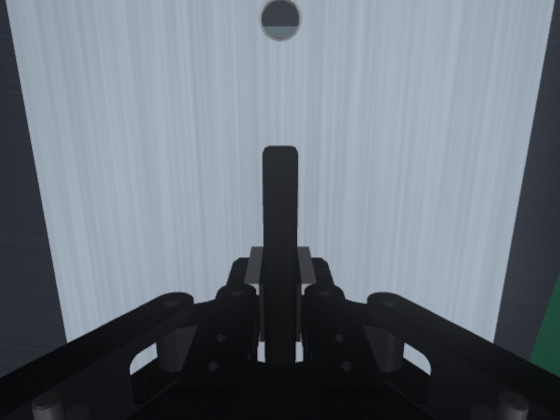

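```bash

python3 -m inch '[{"hand":-1,"dp":[0.7,-0.2,8],"angular":[0,0,-0.001]},{"hand":-1,"dp":[0.7,-0.2,20],"angular":[0,0,-0.001]},{"hand":-1,"dp":[0.7,-0.2,34],"angular":[0,0,-0.001]},{"hand":-1,"dp":[0.7,-0.2,44],"angular":[0,0,-0.001]},{"hand":-1,"dp":[0.7,-0.2,48],"angular":[0,0,-0.001]},{"hand":-1,"dp":[0.7,-0.2,48],"angular":[0,0,-0.001]},{"hand":-1,"dp":[0.7,-0.2,48],"angular":[0,0,-0.001]}]'
python3 -c "
from h import *
stt()
go(.4556,.4042,.168,96.65)
coverfit('top','top5.png',zo=.173)
im,d,T,c=snap('wrist','w13.png')
t=cv2.imread('pics/top5.png');cv2.imwrite('pics/crop5.png',cv2.resize(t[170:290,40:170],None,fx=5,fy=5,interpolation=cv2.INTER_CUBIC))
"

```

```text
clock: 53.85
ee_pos: [0.4553, 0.405, 0.1963]
tcp_rot: [0.664, 0.747, -0.0, -0.0]
force: [0.4, 0.4, -5.7]
finger_gap: 0.0109
t 53.85 p [0.4553 0.405  0.1963] q [7.270e-01 2.890e-01 8.600e-02 1.368e+00 1.000e-03 6.090e-01] F [ 0.4  0.4 -5.7] gap 0.0109
toolx [-1.169e-01  9.931e-01  5.000e-04] tooly [ 9.931e-01  1.170e-01 -5.000e-04] toolz [-5.e-04  5.e-04 -1.e+00]
go (0.4556, 0.4042, 0.168, 96.65) dp [-0.8  0.2 28.3] ang [-0.    -0.001  0.001] rows 1
plate 6711 [0.457  0.4061] 236.3 226.0 6.74 z 0.1788
bar 213 [0.4574 0.4035] 110.8 18.3 7.85 z 0.2231
```

View pics/w13.png

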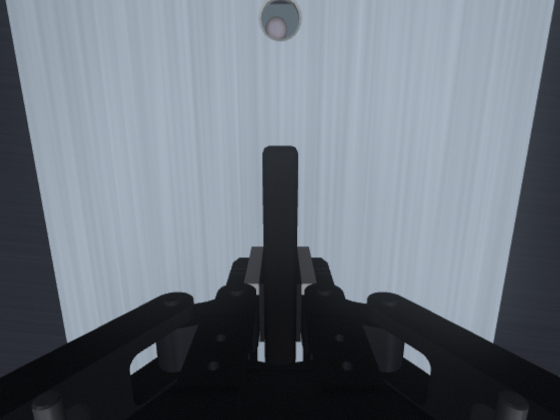

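View pics/crop5.png

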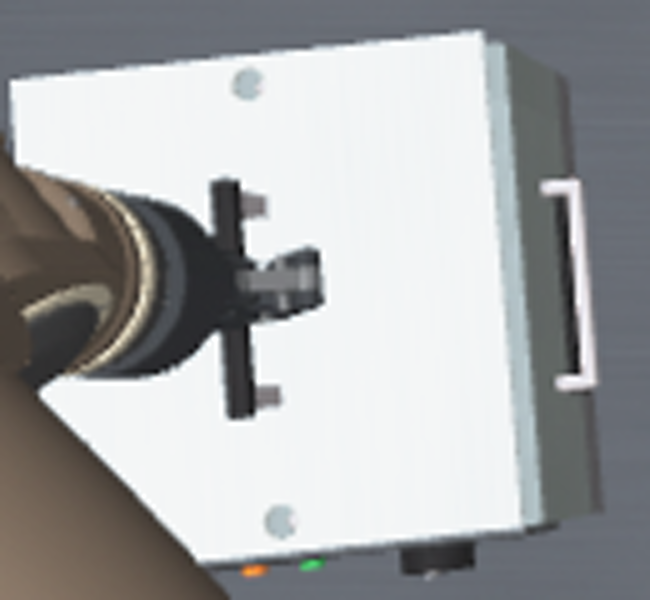

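```bash

python3 -m inch '[{"hand":-1,"dp":[-1.2,0.2,2],"angular":[0,0,0]},{"hand":-1,"dp":[-1.2,0.2,5],"angular":[0,0,0]},{"hand":-1,"dp":[-1.2,0.2,8],"angular":[0,0,0]},{"hand":-1,"dp":[-1.2,0.2,8],"angular":[0,0,0]},{"hand":-1,"dp":[-1.2,0.2,8],"angular":[0,0,0]}]'
python3 -c "
from h import *
stt()
go(.4556,.4042,.168,96.65)
im,d,T,c=snap('wrist'); cv2.imwrite('pics/w14.png',cv2.resize(im[0:80,230:330],None,fx=6,fy=6,interpolation=cv2.INTER_CUBIC))
t,d,T,c=snap('top');cv2.imwrite('pics/crop6.png',cv2.resize(t[170:290,40:170],None,fx=5,fy=5,interpolation=cv2.INTER_CUBIC))
"

```

```text
clock: 54.45
ee_pos: [0.4555, 0.4036, 0.1877]
tcp_rot: [0.664, 0.747, -0.0, -0.0]
force: [0.1, 0.3, -5.7]
finger_gap: 0.0107
t 54.45 p [0.4555 0.4036 0.1877] q [7.25e-01 2.89e-01 6.70e-02 1.35e+00 1.00e-03 6.08e-01] F [ 0.1  0.3 -5.7] gap 0.0107
toolx [-1.169e-01  9.931e-01  1.000e-04] tooly [ 0.9931  0.1169 -0.0012] toolz [-1.2e-03 -1.0e-04 -1.0e+00]
go (0.4556, 0.4042, 0.168, 96.65) dp [ 0.6  0.2 19.7] ang [-0.001 -0.     0.001] rows 1
```

View pics/w14.png

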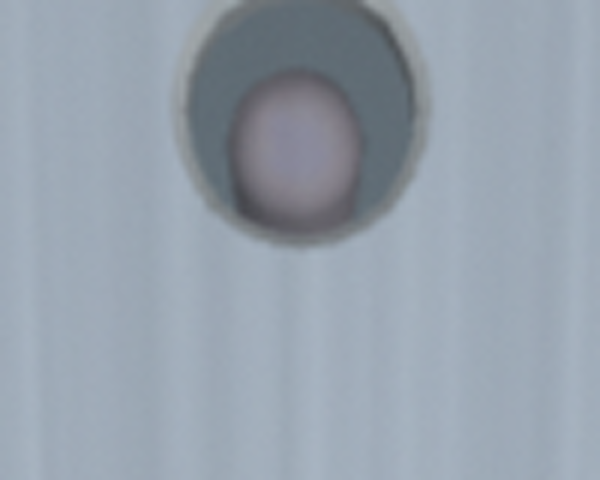

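View pics/crop6.png

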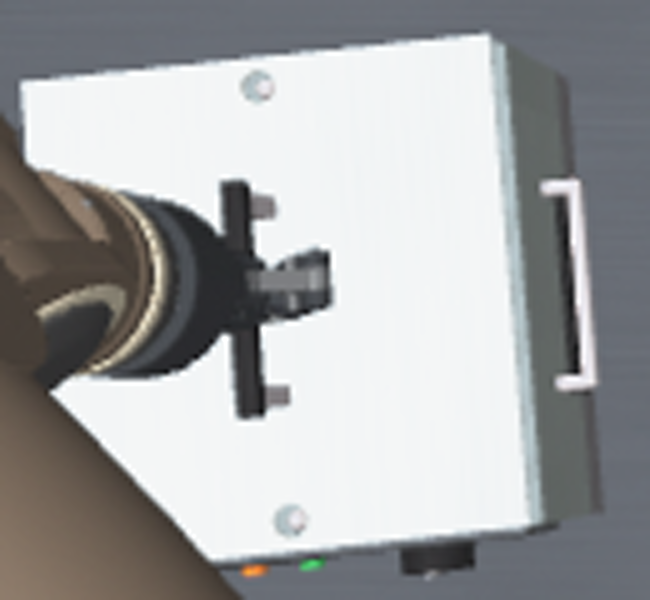

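```bash

python3 -m inch '[{"hand":-1,"dp":[0.3,0,3],"angular":[0,0,0]},{"hand":-1,"dp":[0.3,0,6],"angular":[0,0,0]},{"hand":-1,"dp":[0.3,0,9],"angular":[0,0,0]},{"hand":-1,"dp":[0.3,0,12],"angular":[0,0,0]},{"hand":-1,"dp":[0.3,0,12],"angular":[0,0,0]}]'
python3 -c "
from h import *
stt()
go(.4556,.4042,.168,96.65)
im,d,T,c=snap('wrist'); cv2.imwrite('pics/w15.png',cv2.resize(im[0:80,230:330],None,fx=6,fy=6,interpolation=cv2.INTER_CUBIC))
"

```

```text
clock: 55.05
ee_pos: [0.4553, 0.4038, 0.1752]
tcp_rot: [0.664, 0.747, -0.001, -0.0]
force: [-0.6, -0.5, -6.2]
finger_gap: 0.0108
t 55.05 p [0.4553 0.4038 0.1752] q [7.250e-01 2.910e-01 4.200e-02 1.324e+00 1.000e-03 6.080e-01] F [-0.6 -0.5 -6.2] gap 0.0108
toolx [-1.170e-01  9.931e-01 -4.000e-04] tooly [ 0.9931  0.117  -0.0017] toolz [-1.7e-03 -6.0e-04 -1.0e+00]
go (0.4556, 0.4042, 0.168, 96.65) dp [0.4 0.4 7.2] ang [-0.002  0.     0.001] rows 1
```

View pics/w15.png

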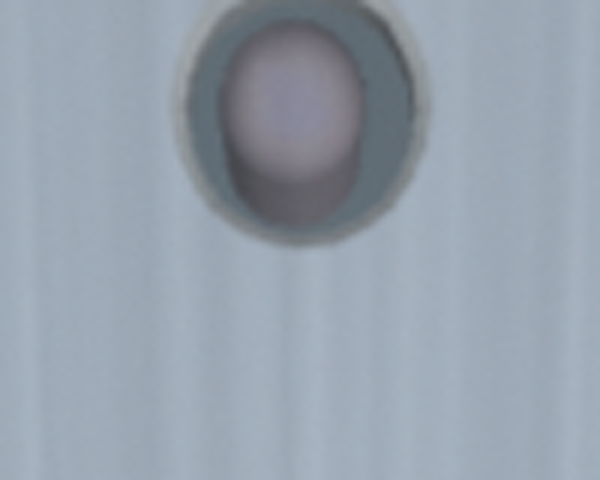

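Pin is centred in the hole. Lower to contact.

```bash

python3 -m inch '[{"hand":-1,"dp":[0,0.2,2],"angular":[0,0,0]},{"hand":-1,"dp":[0,0.2,4],"angular":[0,0,0]},{"hand":-1,"dp":[0,0.2,6],"angular":[0,0,0]},{"hand":-1,"dp":[0,0.2,8],"angular":[0,0,0]},{"hand":-1,"dp":[0,0.2,8],"angular":[0,0,0]}]'
python3 -c "
from h import *
stt()
"

```

```text
clock: 55.6
ee_pos: [0.4557, 0.404, 0.1681]
tcp_rot: [0.664, 0.747, -0.0, -0.0]
force: [0.4, -0.8, -4.6]
finger_gap: 0.0108
t 55.6 p [0.4557 0.404  0.1681] q [7.250e-01 2.910e-01 2.800e-02 1.307e+00 1.000e-03 6.080e-01] F [ 0.4 -0.8 -4.6] gap 0.0108
toolx [-1.169e-01  9.931e-01  4.000e-04] tooly [ 9.931e-01  1.169e-01 -6.000e-04] toolz [-6.e-04  3.e-04 -1.e+00]
```

```bash

python3 -m inch '[{"hand":-1,"dp":[0,0,1],"angular":[0,0,0]},{"hand":-1,"dp":[0,0,2],"angular":[0,0,0]},{"hand":-1,"dp":[0,0,2],"angular":[0,0,0]}]'
python3 -c "
from h import *
stt()
"

```

```text
clock: 55.9
ee_pos: [0.4558, 0.4041, 0.168]
tcp_rot: [0.664, 0.747, 0.001, -0.0]
force: [-3.8, -3.5, 6.7]
finger_gap: 0.011
t 55.9 p [0.4558 0.4041 0.168 ] q [7.250e-01 2.900e-01 2.600e-02 1.305e+00 1.000e-03 6.080e-01] F [-3.8 -3.5  6.7] gap 0.011
toolx [-0.117   0.9931  0.0015] tooly [0.9931 0.117  0.001 ] toolz [ 8.0e-04  1.6e-03 -1.0e+00]
```

Seated at the grasp height seen originally. Release and rise.

```bash

python3 -m inch '[{"hand":0.2,"dp":[0,0,0],"angular":[0,0,0]},{"hand":0.2,"dp":[0,0,0],"angular":[0,0,0]},{"hand":0.2,"dp":[0,0,0],"angular":[0,0,0]},{"hand":0.2,"dp":[0,0,0],"angular":[0,0,0]},{"hand":0.2,"dp":[0,0,-20],"angular":[0,0,0]},{"hand":0.2,"dp":[0,0,-50],"angular":[0,0,0]},{"hand":0.2,"dp":[0,0,-90],"angular":[0,0,0]},{"hand":0.2,"dp":[0,0,-110],"angular":[0,0,0]},{"hand":0.2,"dp":[0,0,-110],"angular":[0,0,0]}]'
python3 -c "
from h import *
stt()
coverfit('wrist','w16.png');coverfit('top','top6.png');coverfit('side','side6.png')
go(.42,.15,.33,96)
"

```

```text
clock: 56.8
ee_pos: [0.4568, 0.4049, 0.2796]
tcp_rot: [0.664, 0.747, 0.003, -0.0]
force: [-0.6, -0.7, -0.1]
finger_gap: 0.0516
t 56.8 p [0.4568 0.4049 0.2796] q [7.250e-01 2.970e-01 2.790e-01 1.547e+00 1.000e-03 6.080e-01] F [-0.6 -0.7 -0.1] gap 0.0516
toolx [-0.1169  0.9931  0.0037] tooly [0.9931 0.1169 0.0041] toolz [ 0.0037  0.0041 -1.    ]
plate 72414 [0.4572 0.4059] 236.6 225.0 6.73 z 0.149
pin? 183 [0.3542 0.3929 0.1613] px [277.  53.]
pin? 129 [0.5583 0.4164 0.1605] px [276. 318.]
bar 2794 [0.4569 0.4058] 109.5 12.0 6.41 z 0.1938
plate 7661 [0.4574 0.4051] 236.9 228.1 6.64 z 0.1506
pin? 16 [0.5595 0.4144 0.1635] px [ 93. 188.]
pin? 16 [0.3539 0.3911 0.162 ] px [100. 274.]
bar 197 [0.457  0.4047] 109.2 13.3 7.11 z 0.1949
plate 2118 [0.458  0.4001] 237.5 232.4 6.65 z 0.1501
bar 128 [0.4571 0.3999] 109.5 16.3 6.76 z 0.1928
go (0.42, 0.15, 0.33, 96) dp [-248.   -65.3  -54.9] ang [-0.002  0.     0.012] rows 6
```

View pics/w16.png

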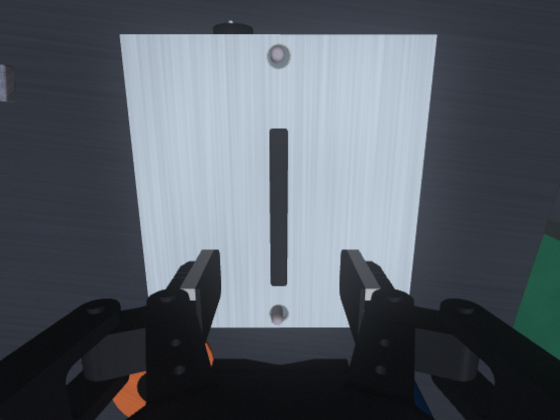

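View pics/side6.png

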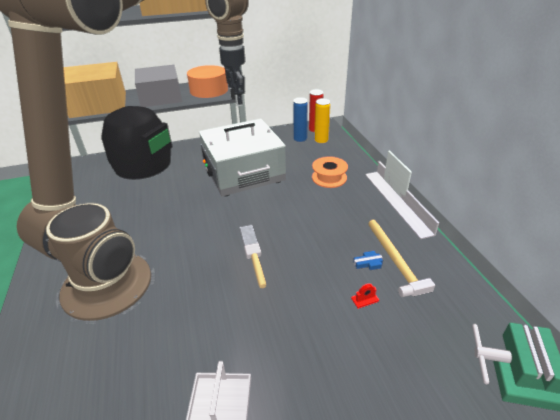

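```bash

python3 -m inch '[{"hand":0.2,"dp":[-248,-65,-55],"angular":[0,0,0]},{"hand":0.2,"dp":[-248,-65,-55],"angular":[0,0,0]},{"hand":0.2,"dp":[-248,-65,-55],"angular":[0,0,0]},{"hand":0.2,"dp":[-248,-65,-55],"angular":[0,0,0]},{"hand":0.2,"dp":[-248,-65,-55],"angular":[0,0,0]},{"hand":0.2,"dp":[-248,-65,-55],"angular":[0,0,0]},{"hand":0.2,"dp":[-248,-65,-55],"angular":[0,0,0]},{"hand":0.2,"dp":[-248,-65,-55],"angular":[0,0,0]},{"hand":0.2,"dp":[-248,-65,-55],"angular":[0,0,0]},{"hand":0.2,"dp":[-248,-65,-55],"angular":[0,0,0]},{"hand":0.2,"dp":[-248,-65,-55],"angular":[0,0,0]}]'
python3 -c "
from h import *
stt()
coverfit('top','top7.png')
im,d,T,c=snap('top')
for th in ['magnet','hammer','brush','spool','lug1']: find('top',th,T,c)
"

```

```text
clock: 58.05
ee_pos: [0.4204, 0.151, 0.3303]
tcp_rot: [0.664, 0.748, -0.001, -0.001]
force: [0.6, -0.5, -0.4]
finger_gap: 0.0516
t 58.05 p [0.4204 0.151  0.3303] q [ 3.440e-01 -0.000e+00  4.300e-02  1.616e+00  1.000e-03  2.260e-01] F [ 0.6 -0.5 -0.4] gap 0.0516
toolx [-1.185e-01  9.930e-01  1.000e-04] tooly [ 0.993   0.1185 -0.0019] toolz [-1.9e-03 -1.0e-04 -1.0e+00]
plate 3264 [0.4574 0.4053] 236.3 227.4 6.67 z 0.1506
pin? 17 [0.5601 0.4155 0.1613] px [ 93. 187.]
hammer tip 0.89 [ 0.7653 -0.1382 -0.0021] [316 125]
brush tip 0.79 [ 0.3904 -0.0185 -0.0021] [271 259]
brush tip 0.57 [0.742  0.2816 0.0047] [165 130]
spool tip 0.88 [ 7.432e-01  2.840e-01 -7.000e-04] [164 130]
lug1 tip 0.59 [ 0.6202 -0.2532 -0.0023] [357 176]
```

View pics/top7.png

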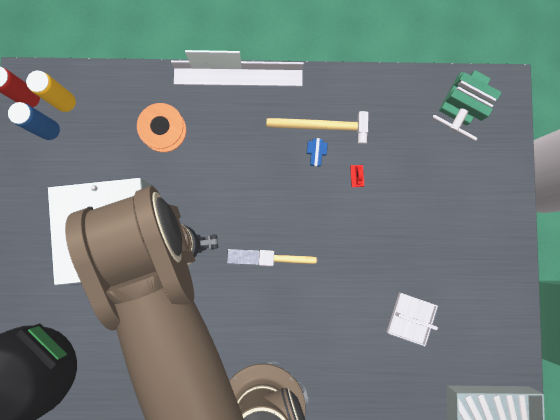

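```bash
python3 -c "
from bench import robot; print(robot.finish_job())"
```

```text
the job is handed in; nothing more can be done
None
```

The job is done and handed in at about 58 s. All five white lugs went into the larger tray while it stood on the bench. I then took the cover off and laid it on the bench, and carried the tray level by its handle. I lowered it onto the oven floor, with contact at the expected height, and put the cover back over both pins.

**Last checks**
- Before I covered the oven, the wrist and top views showed the tray inside on the floor with all five lugs in it.
- The cover plate's top reads 150.6 mm, which is flush with the rim. Both pins showed through the holes after release. In the final top view the arm hid one of them, but the plate had not shifted.
- The hammer, brush and spool are where they started, to within about 3 mm. The detector missed the magnet in the last picture, but it is visible in its old place at pixel (317, 152). I left the red look-alike and the small tray alone.
- The cameras disagreed by about 4–5 mm in y between the side and top views. I settled this with the wrist camera and by watching the pin through the cover's hole.

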